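Feed a fresh wood slab through the smoke box's spring flap

TASK

Load the fresh wood slab into the smoke box: push it upright, foot first, down through the spring flap on top and ease it past the holding leaf until you feel it sit firmly home on the crumbly burnt stub of the last slab, pressing gently and never dropping or forcing it. Then let go and draw out so that the flap swings fully shut over it. Leave the sauce jar, the two ramekins and the lighter as they stand.

Things in the scene. Friction and masses are not known exactly. Their poses are not given: they have to be found in the camera images.
- slab_mid (a point): Centre of the fresh wood slab: brown block 18 mm thick (its x) x 50 mm wide (its y) x 54 mm tall (its z), 45 g, standing upright on the tiles, this point 27 mm above its foot. Grip it from above across the 50 mm width by the topmost 8 to 12 mm, so that the fingertips need not go deep into the box; the last way it can also be pressed down with closed fingertips.
- slab_foot (a point): Centre of the slab's foot (its underside), 27 mm below slab_mid.
- smoke_box: Stainless steel smoke box, 150 mm (x) x 200 mm (y) x 150 mm high, fixed to the ledge; origin at the centre of its underside, z up. Ash tray front, pull and vents on its front (-x); a 50 mm wide spout stands 38 mm out of its back (+x). On its flat top the feed mouth, 36 mm (x) x 130 mm (y), is closed by the flap.
- mouth (a point): Point on the top plane of the smoke box right above the pocket's centre: the slab goes straight down here, its thickness along this point's x, its width along y. 21 mm towards -x of the hinge line, 15 mm from the lip side of the mouth. Below, the throat is as large as the mouth to 41 mm deep, then sloping lead-ins narrow it into the pocket.
- pocket (a point): Centre of the pocket's entry, 70 mm below point mouth. The pocket is 21 mm (x) x 54 mm (y) and takes the slab's foot. A leaf spring on its hinge side, met by the foot from 66 mm and at full strength from 87 mm below the box top, presses the slab towards -x with about 2 N: the slab drags a few newtons there and stays where it is left.
- grate (a point): Floor of the pocket, 109 mm below the box top. Hidden on it lies the burnt stub of the last slab, 46 x 16 mm; its top is anywhere from 5 to 18 mm above this point (it differs each time and is not measured: feel for it). Seated, the new slab's top is 37 to 50 mm below the box top, under the flap's sweep. A touch of 2 N or more on the stub beds the slab; over 15 N crumbles it.
- flap (a joint): Angle of the spring flap (dark steel, red strip, 36 mm long x 130 mm x 2 mm): 0 rad shut and level with the box top, growing to 1.5 as its lip is pushed down into the box. Hinged along y at the +x edge of the mouth; a light spring shuts it (0.033 to 0.055 N m, so 3 to 5 N at the slab's hinge-side edge).
- flap_hinge (a point): Middle of the hinge line of the flap, 2 mm below the box top; the hinge runs along the box's y.
- jar_mid (a point): Centre of the closed glass sauce jar with a red cap, 62 mm across, 95 mm tall (bystander, 300 g).
- ramekin_a: White ceramic ramekin, 72 mm across, 38 mm tall; origin at the centre of its underside (bystander).
- ramekin_b: The other white ceramic ramekin, same size; origin at the centre of its underside (bystander).
- lighter_mid (a point): Centre of the black plastic lighter with a red press button, 90 x 24 x 12 mm, lying flat (bystander).
Mind the look-alikes: they are no part of the job. There is more than one size of the part that bears slab_mid; the job needs the smaller.

How it is judged:
By the outcome, as a careful person would: the job done as asked, in the order asked, and still so for the second after the job is handed in, with the robot touching nothing.
It also fails if it takes over 58 s, if anything falls off the work surface, if the arm or the gripper's body presses on something with over 40 N, if the wrist force passes 120 N, or if a joint passes its speed limit or range.

ROBOT

A 6-joint arm with a two-finger parallel gripper is mounted at the origin on the work surface. World frame = base frame: x ahead of the robot, y to its left, z up, the work surface at z = 0. Lengths are in m, angles in degrees, forces in N, time in s.
With the tool pointing down it reaches from about 0.325 to 0.75 m from the base axis. Payload 7.6 kg.
Tool frame: the origin (TCP) lies midway between the tips of the shut fingers; the grasp point (between the pads) lies 19 mm behind it; z points along the fingers, y is the direction in which the jaws open and shut (so a half turn about z gives the same grasp; the last joint's range is limited). The gripper opens to 85 mm and grips with 20 to 120 N. Pads are 22 mm wide; open, the fingers measure 114 mm over their backs; the gripper's body (76 mm by 85 mm) begins 54 mm behind the grasp point. The pads swing forward as they close: fully open they stand 13 mm farther back than shut.
Start: joints at [71.201, 2.991, 80.254, -0, 96.75, -4.028], TCP at [0.134, 0.508, 0.231] pointing down, gripper open.
Joint ranges: [-166.34, 166.34], [-52.06, 124.39], [6.96, 135.62], [-60.46, 240.46], [14.63, 156.25], [-167.68, 167.68]. Speed limits (degrees/s): [147.25, 147.25, 172.46, 180, 180, 180].

INTERFACE

Orientations are given as a 3x3 rotation matrix whose columns are the frame's x, y, z axes.
In Python, from station import readout, get_image, order gives the robot as it stands.
- The arm moves only by the tool drive_tool, never from a script. Its argument "plan" is a list of rows, each a list of 4 numbers: the shift along the world's x, y, z in cm, then the turn about the world's z in degrees. In form: [[x, y, z, twist], ...]. A call has 1 to 5 rows; each row shifts and turns the commanded pose from where the row before left it; what a row does not reach is not made up. A row lasts 1/12 s, in which the tool goes at most 41.7 mm and 7.16 degrees, less where a joint would pass 70% of its speed; a pose out of reach is approached as far as the arm can. A call is refused whole if a number of a shift passes 4.17 or a number of a turn 7.16, either way. A call with a gripper value outside its range is refused whole. "jaw" is the closure, from 0 (fully open) to 1 (shut), set as the call begins (left out, the last holds). The fingers move at their own pace and stop on an object; the grip force is fixed at half the most. Time passes only in rows, so rows that do not move let the fingers close. It gives the time, the measured TCP pose, the force and the opening at its end, in the units of the state.
- readout.observe(): the state, without advancing time (a new reading comes with each control period).
- get_image(name): name is "side" or "top" or "wrist"; returns a dict with "pixels" (400x640x3 uint8, blue, green, red), "range_z" (400x640 float32, m along the optical axis (not along the pixel's ray), 0 where there is no reading), "intrinsics" (3x3 intrinsics, pixels), "world_from_camera" (4x4, takes a point from camera to world coordinates). Camera axes: x right, y up, looking along -z (the intrinsics and any distortion apply to the point x, -y, -z); pixel columns grow to the right and rows downward; lengths in m; the calibration is good to about 2 mm. The wrist camera is an equidistant fisheye: a pixel r from the principal point sees the ray r / f radians off the axis. A picture is of the moment at which its call begins.
- order.close_job(): hands the job in, once; it reports no verdict.
The state is a dict: "time_s": time; "joint_positions": joint angles; "qvel": joint speeds; "tau": joint torques, N m; "tool_pos": TCP position; "tcp_rot": TCP orientation; "force": force on the tool from outside, world axes, zero at the start; "torque": the same for the moment, N m; "width": opening from 0.0 (shut) to 1.0 (fully open).
Only numpy, scipy, OpenCV 4.12 (cv2) and the standard library are available. Lean on these libraries where they do the work, as an engineer would, in place of code of your own. Each camera call takes 0.05 s, during which the arm holds its last target.

## Working session

There is one attempt and no reset: what is moved stays moved. The work goes in short steps, Python scripts to look and compute and a tool call to move; the robot and the scene stay as the last step left them, time stands still between calls to the robot, and variables do not carry over. Pictures are saved under pics/ and viewed, and the job is handed in when it is done.

Besides the shell and the picture viewer there is one more tool, called after ">>>" as name(argument=value, ...), one argument or row to a line, values as JSON. drive_tool: Moves the arm, as the interface text tells. Its arguments: {"type":"object","properties":{"plan":{"type":"array","items":{"type":"array","items":{"type":"number"}}},"jaw":{"type":"number"}},"required":["plan"]}

```bash
mkdir -p pics; ls; python3 - <<'E'
from station import readout,get_image
import cv2,pickle
print(readout.observe())
for n in ("side","top","wrist"):
    d=get_image(n); cv2.imwrite(f"pics/{n}0.png",d["pixels"]); pickle.dump(d,open(f"{n}0.pkl","wb"))
    print(n,d["intrinsics"],d["world_from_camera"])
E
```

```text
pics
{'time_s': 0.0, 'joint_positions': array([ 7.11995720e+01,  3.02802839e+00,  8.03122890e+01,  9.49458900e-05,
        9.67488108e+01, -4.02835464e+00]), 'qvel': array([-0.00027802, -0.04801532,  0.01499256, -0.02329036,  0.01874702,
        0.06349367]), 'tau': array([-7.83786090e-04, -3.81685388e+01, -3.60173392e+01, -1.48392646e-04,
        6.27037385e-03, -4.54752831e-05]), 'tool_pos': array([0.13374864, 0.50737513, 0.23047146]), 'tcp_rot': array([[-9.66947802e-01,  2.54973910e-01, -5.02878743e-04],
       [ 2.54974381e-01,  9.66946688e-01, -1.47205408e-03],
       [ 1.10921550e-04, -1.55162066e-03, -9.99998790e-01]]), 'force': array([ 0.25825118,  0.68986732, -0.18829362]), 'torque': array([-0.05727387,  0.00250998,  0.00121612]), 'width': 0.9994143995705381}
side [[416.15208286   0.         323.19843497]
 [  0.         416.15208286 198.41045187]
 [  0.           0.           1.        ]] [[ 0.91229375  0.25068364 -0.32384846  0.34711295]
 [-0.40924121  0.58804811 -0.69765397 -0.50742917]
 [ 0.01554804  0.76899749  0.63906269  0.56656196]
 [ 0.          0.          0.          1.        ]]
top [[361.50808234   0.         321.06744415]
 [  0.         361.50808234 199.51254565]
 [  0.           0.           1.        ]] [[ 0.02626776  0.9890384  -0.14530329  0.45741967]
 [-0.99911332  0.03075886  0.02874833  0.01300168]
 [ 0.03290256  0.1444193   0.98896941  0.90099844]
 [ 0.          0.          0.          1.        ]]
wrist [[309.70691629   0.         322.10551085]
 [  0.         309.70691629 203.1407404 ]
 [  0.           0.           1.        ]] [[ 0.25511232 -0.92937501 -0.26679541  0.06579372]
 [ 0.96691075  0.244882    0.07152909  0.52565012]
 [-0.00114395 -0.2762153   0.9610951   0.37211686]
 [ 0.          0.          0.          1.        ]]
```

View pics/side0.png

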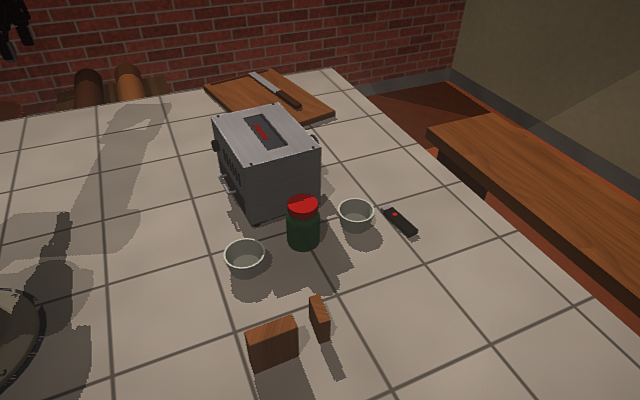

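View pics/top0.png

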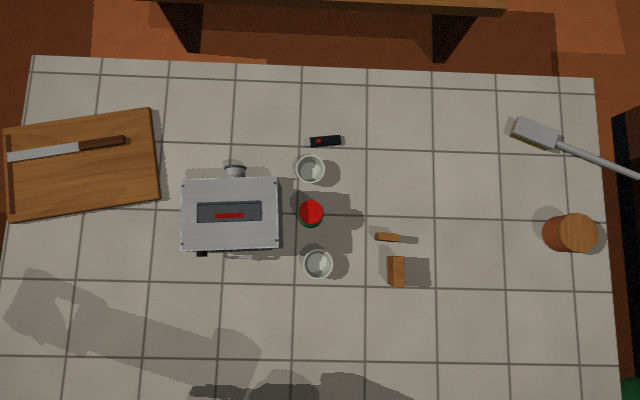

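View pics/wrist0.png

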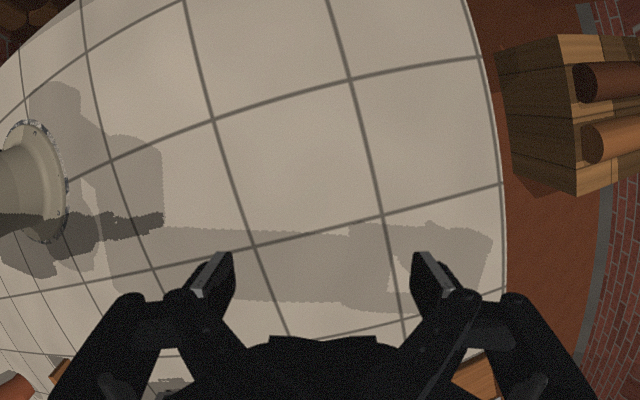

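The side view shows the larger block at about (272,343) and the smaller at (320,318). In the top view the smaller is at (387,237), the larger at (396,271), and the box with its red-striped flap at (230,213). Next I measure with depth.

```bash
cat > h.py <<'E'
import numpy as np,cv2,pickle
def cloud(d):
    z=d["range_z"]; K=d["intrinsics"]; T=d["world_from_camera"]
    v,u=np.mgrid[0:z.shape[0],0:z.shape[1]]
    X=(u-K[0,2])/K[0,0]*z; Y=-(v-K[1,2])/K[1,1]*z
    P=np.stack([X,Y,-z],-1)@T[:3,:3].T+T[:3,3]
    P[z<=0]=np.nan
    return P
def rect(p):
    r=cv2.minAreaRect((p[:,:2]*1000).astype(np.float32)); return r
E
python3 - <<'E'
from h import *
for n in("top","side"):
    d=pickle.load(open(n+"0.pkl","rb"));P=cloud(d); 
    print(n, "table z", np.nanmedian(P[300:330,200:300,2]) )
    m=(P[...,0]>0.25)&(P[...,0]<0.62)&(P[...,1]>-0.3)&(P[...,1]<0.45)&(P[...,2]>0.02)
    m&=~np.isnan(P[...,2])
    nn,lab,st,ce=cv2.connectedComponentsWithStats(m.astype(np.uint8))
    for i in range(1,nn):
        if st[i,4]<40: continue
        p=P[lab==i]; zt=np.percentile(p[:,2],95); q=p[p[:,2]>zt-0.006]
        print(i,ce[i],st[i,4],"ztop",zt,"top rect",rect(q),"med",np.median(q,0))
E
```

```text
top table z -0.000471072546824991
1 [231.05388669 214.99525692] 7590 ztop 0.15164144275536587 top rect ((534.626708984375, 180.69473266601562), (150.533447265625, 200.82778930664062), 3.7989416122436523) med [0.53316245 0.18122776 0.14954784]
32 [310.69391304 213.50086957] 575 ztop 0.09641394548034288 top rect ((548.2694091796875, 12.507280349731445), (52.08216094970703, 51.74655532836914), 2.1918723583221436) med [0.54776373 0.01169992 0.09430012]
33 [387.51530612 236.57653061] 196 ztop 0.05493500387204134 top rect ((499.51239013671875, -173.31109619140625), (49.82578659057617, 17.81193733215332), 85.33592987060547) med [ 0.49969454 -0.17349008  0.05311161]
34 [318.18819188 264.29889299] 271 ztop 0.03899275979207595 top rect ((431.39349365234375, -9.19668960571289), (69.39122009277344, 69.72023010253906), 64.9540023803711) med [ 0.43149511 -0.00982303  0.03697809]
35 [396.56701031 270.78556701] 485 ztop 0.07573626031232283 top rect ((421.0291748046875, -192.16310119628906), (67.02950286865234, 25.267955780029297), 1.1648755073547363) med [ 0.42088459 -0.19186453  0.07354263]
side ta
[... 180 characters left out ...]
.5445258617401123) med [0.53098547 0.16316102 0.15002056]
2 [244.32967033 254.40384615] 728 ztop 0.03895660285865996 top rect ((431.70733642578125, -10.193321228027344), (70.34469604492188, 70.52899932861328), 17.20488166809082) med [ 0.43087885 -0.00490003  0.0373102 ]
3 [319.42088608 315.11550633] 632 ztop 0.055203737155177686 top rect ((498.8296203613281, -174.95176696777344), (51.480377197265625, 18.068267822265625), 85.32383728027344) med [ 0.49802499 -0.17683297  0.0539956 ]
4 [271.98545455 340.05974026] 1925 ztop 0.07560235316798057 top rect ((419.85162353515625, -193.27203369140625), (68.77255249023438, 25.94818878173828), 1.5107470750808716) med [ 0.41868986 -0.19484636  0.07440828]
```

```bash
python3 - <<'E'
import cv2
a=cv2.imread("pics/top0.png");cv2.imwrite("pics/topz.png",cv2.resize(a[160:300,160:420],None,fx=3,fy=3,interpolation=cv2.INTER_CUBIC))
E
```

```text
(no output)
```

View pics/topz.png

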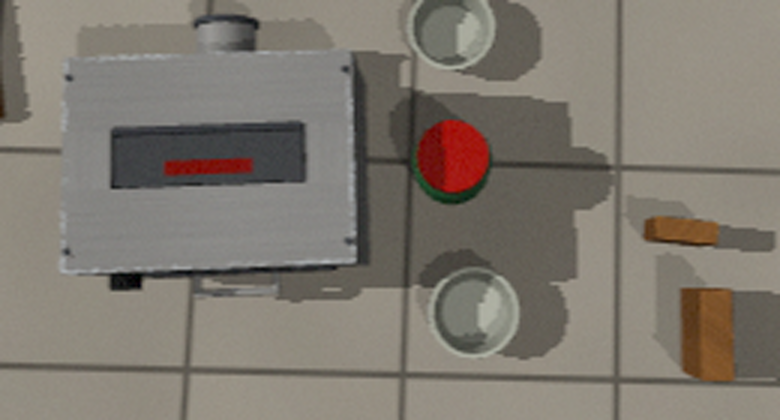

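Both cameras agree. The slab is at (0.499,-0.174), 50x18 mm, its top at 54 mm, width axis at 85.3°. The box is at (0.5347,0.180), yaw about +3.7°. I move over the slab.

>>> drive_tool(
  plan=[
    [1.83, -3.4, 0, 0.5],
    [1.83, -3.4, 0, 0.5],
    [1.83, -3.4, 0, 0.5],
    [1.83, -3.4, 0, 0.5],
    [1.83, -3.4, 0, 0.5],
  ],
  jaw=0,
)

```text
time_s: 0.57
tool_pos: [0.2256, 0.336, 0.2309]
tcp_rot: [[-0.977, 0.211, -0.0], [0.211, 0.977, -0.0], [0.0, -0.0, -1.0]]
force: [0.9, 0.2, 0.7]
width: 1.0
```

>>> drive_tool(
  plan=[
    [1.83, -3.4, 0, 0.5],
    [1.83, -3.4, 0, 0.5],
    [1.83, -3.4, 0, 0.5],
    [1.83, -3.4, 0, 0.5],
    [1.83, -3.4, 0, 0.5],
  ],
)

```text
time_s: 0.98
tool_pos: [0.3171, 0.1659, 0.2313]
tcp_rot: [[-0.986, 0.169, 0.001], [0.169, 0.986, 0.0], [-0.0, 0.0, -1.0]]
force: [0.7, 0.8, 0.8]
width: 1.003
```

>>> drive_tool(
  plan=[
    [1.83, -3.4, 0, 0.5],
    [1.83, -3.4, 0, 0.5],
    [1.83, -3.4, 0, 0.5],
    [1.83, -3.4, 0, 0.5],
    [1.83, -3.4, 0, 0.5],
  ],
)

```text
time_s: 1.4
tool_pos: [0.4087, -0.0044, 0.2313]
tcp_rot: [[-0.992, 0.127, 0.0], [0.127, 0.992, 0.0], [-0.0, 0.0, -1.0]]
force: [1.1, 0.9, -0.4]
width: 1.002
```

>>> drive_tool(
  plan=[
    [1.83, -3.4, -1, 0.5],
    [1.83, -3.4, -1, 0.5],
    [1.83, -3.4, -1, 0.5],
    [0, 0, -1, 0.5],
    [0, 0, 0, 0.5],
  ],
)

```text
time_s: 1.82
tool_pos: [0.4623, -0.1054, 0.1881]
tcp_rot: [[-0.996, 0.086, -0.006], [0.086, 0.996, 0.002], [0.006, 0.001, -1.0]]
force: [-0.8, 0.2, -0.3]
width: 1.006
```

```bash
cat >> h.py <<'E'
def fcloud(d):
    z=d["range_z"];K=d["intrinsics"];T=d["world_from_camera"]
    v,u=np.mgrid[0:z.shape[0],0:z.shape[1]]
    a=(u-K[0,2])/K[0,0]; b=(v-K[1,2])/K[1,1]; th=np.hypot(a,b)+1e-9
    t=np.tan(np.minimum(th,1.4))/th
    P=np.stack([a*t*z,-b*t*z,-z],-1)@T[:3,:3].T+T[:3,3]
    P[(z<=0)|(th>1.4)]=np.nan
    return P
E
python3 - <<'E'
from h import *
from station import readout,get_image
s=readout.observe();print(s["tool_pos"],s["force"])
d=get_image("wrist");cv2.imwrite("pics/w1.png",d["pixels"]);pickle.dump(d,open("w1.pkl","wb"))
P=fcloud(d)
m=(P[...,0]>.46)&(P[...,0]<.54)&(P[...,1]>-.22)&(P[...,1]<-.12)&(P[...,2]>.045)&(P[...,2]<.065)
p=P[m];print(m.sum(),rect(p),np.median(p,0))
E
```

```text
[ 0.46228209 -0.10540051  0.18812084] [-0.81324608  0.24514545 -0.27991922]
952 ((497.7801208496094, -174.41799926757812), (50.27306365966797, 18.25153350830078), 85.7364273071289) [ 0.49653391 -0.17266085  0.05271568]
```

View pics/w1.png

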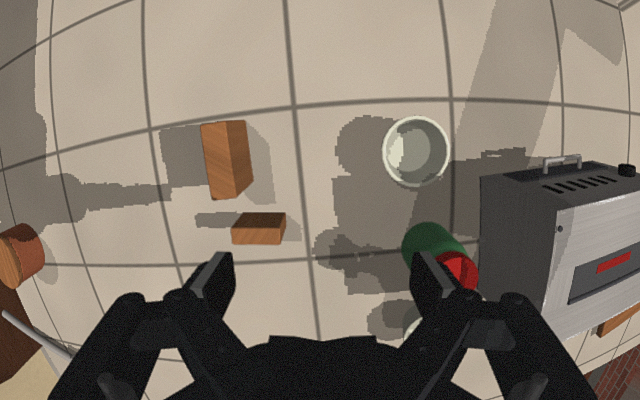

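The wrist view shows the small slab at about (258,228), measured at (0.4978,-0.1744), angle 85.7°, which agrees with the other cameras. I move above it.

>>> drive_tool(
  plan=[
    [1.8, -3.5, -2, 0.3],
    [1.8, -3.5, -2, 0],
    [0, 0, -2, 0],
    [0, 0, -1, 0],
    [0, 0, 0, 0],
  ],
)

```text
time_s: 2.28
tool_pos: [0.496, -0.1688, 0.1217]
tcp_rot: [[-0.997, 0.077, -0.004], [0.077, 0.997, 0.002], [0.004, 0.002, -1.0]]
force: [-0.4, 1.1, -0.1]
width: 0.998
```

>>> drive_tool(
  plan=[
    [0, 0, 0, 0],
    [0, 0, 0, 0],
  ],
)

```text
time_s: 2.45
tool_pos: [0.4979, -0.1695, 0.1258]
tcp_rot: [[-0.997, 0.076, 0.003], [0.076, 0.997, -0.001], [-0.003, -0.001, -1.0]]
force: [1.3, -0.9, 0.4]
width: 1.0
```

```bash
python3 - <<'E'
from h import *
from station import readout,get_image
s=readout.observe();print(s["tool_pos"],s["tcp_rot"],s["force"])
d=get_image("wrist");cv2.imwrite("pics/w2.png",d["pixels"]);pickle.dump(d,open("w2.pkl","wb"))
P=fcloud(d)
m=(P[...,0]>.46)&(P[...,0]<.54)&(P[...,1]>-.22)&(P[...,1]<-.12)&(P[...,2]>.045)&(P[...,2]<.065)
p=P[m];print(m.sum(),rect(p),np.median(p,0))
E
```

```text
[ 0.49786557 -0.16953031  0.12576385] [[-9.97076069e-01  7.63570199e-02  2.98644252e-03]
 [ 7.63543263e-02  9.97080240e-01 -1.00595424e-03]
 [-3.05453450e-03 -7.74985094e-04 -9.99995035e-01]] [ 1.28084481 -0.92072899  0.40340111]
1742 ((498.1292724609375, -174.22802734375), (50.569400787353516, 18.610614776611328), 86.00363159179688) [ 0.49681719 -0.174333    0.05284384]
```

View pics/w2.png

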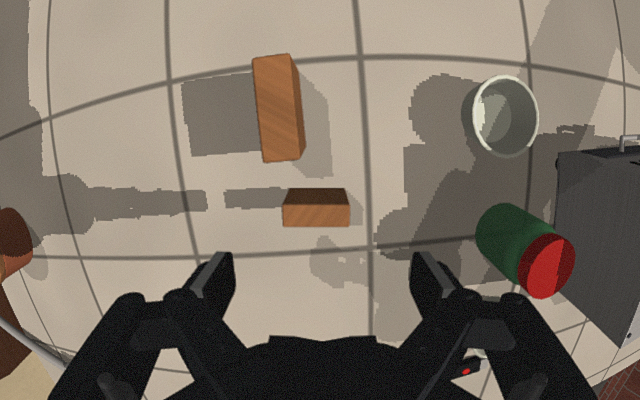

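>>> drive_tool(
  plan=[
    [0.03, -0.45, -2, 0.4],
    [0, 0, -2, 0],
    [0, 0, -2, 0],
    [0, 0, -1.5, 0],
    [0, 0, 0, 0],
  ],
)

```text
time_s: 2.92
tool_pos: [0.4962, -0.1738, 0.0466]
tcp_rot: [[-0.998, 0.07, -0.003], [0.07, 0.998, 0.002], [0.003, 0.001, -1.0]]
force: [0.6, 0.7, -0.5]
width: 0.998
```

>>> drive_tool(
  plan=[
    [0, 0, 0, 0],
    [0, 0, 0, 0],
  ],
)

```text
time_s: 3.08
tool_pos: [0.4986, -0.1751, 0.0507]
tcp_rot: [[-0.998, 0.071, 0.003], [0.071, 0.998, -0.001], [-0.003, -0.001, -1.0]]
force: [0.1, -0.2, 0.9]
width: 1.001
```

>>> drive_tool(
  plan=[
    [0, 0.08, -0.5, 0],
    [0, 0, -0.7, 0],
    [0, 0, 0, 0],
    [0, 0, 0, 0],
  ],
)

```text
time_s: 3.42
tool_pos: [0.4972, -0.1739, 0.0362]
tcp_rot: [[-0.997, 0.071, -0.001], [0.071, 0.997, 0.0], [0.001, 0.0, -1.0]]
force: [-1.3, 0.2, -0.2]
width: 0.997
```

```bash
python3 - <<'E'
from h import *
from station import readout,get_image
s=readout.observe();print(s["tool_pos"],s["tcp_rot"],s["force"])
d=get_image("wrist");cv2.imwrite("pics/w3.png",d["pixels"]);pickle.dump(d,open("w3.pkl","wb"))
P=fcloud(d)
for sl in ((slice(245,270),slice(210,240)),(slice(245,270),slice(410,430))):
    q=P[sl].reshape(-1,3); print(np.nanmin(q[:,2]),np.round(q[np.argsort(q[:,2])[:200:20]],4))
E
```

```text
[ 0.49722867 -0.17393939  0.03618678] [[-9.97480646e-01  7.09344941e-02 -8.11456637e-04]
 [ 7.09341301e-02  9.97480892e-01  4.68864254e-04]
 [ 8.42671138e-04  4.10123048e-04 -9.99999561e-01]] [-1.2711071   0.20624226 -0.16076709]
-0.0024970143907509512 [[ 0.5033 -0.2424 -0.0025]
 [ 0.5035 -0.231  -0.0019]
 [ 0.5047 -0.2353 -0.0017]
 [ 0.5025 -0.2335 -0.0016]
 [ 0.5027 -0.2287 -0.0014]
 [ 0.504  -0.248  -0.0013]
 [ 0.5038 -0.2344 -0.0013]
 [ 0.5043 -0.2372 -0.0012]
 [ 0.5125 -0.2338 -0.0011]
 [ 0.504  -0.2457 -0.001 ]]
-0.0027305299062157784 [[ 5.141e-01 -1.108e-01 -2.700e-03]
 [ 5.219e-01 -1.170e-01 -1.800e-03]
 [ 5.114e-01 -1.106e-01 -1.400e-03]
 [ 5.194e-01 -1.166e-01 -1.100e-03]
 [ 5.162e-01 -1.049e-01 -1.000e-03]
 [ 5.113e-01 -1.163e-01 -8.000e-04]
 [ 5.190e-01 -1.174e-01 -6.000e-04]
 [ 5.151e-01 -1.058e-01 -4.000e-04]
 [ 5.146e-01 -1.150e-01  0.000e+00]
 [ 4.971e-01 -1.307e-01  4.950e-02]]
```

View pics/w3.png

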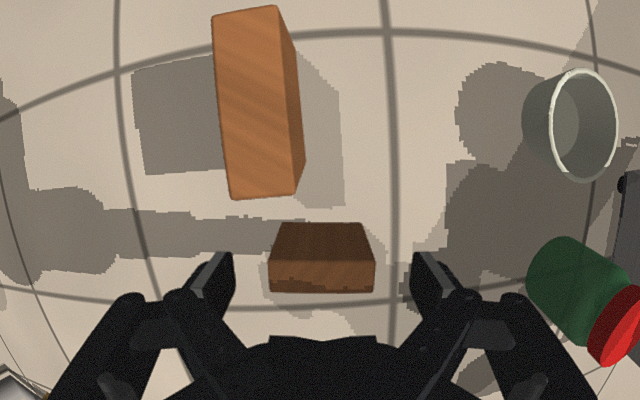

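Open fingertips measure z ≈ 0.0495, as expected (TCP + 13 mm), and the slab sits centred between them at pixel (321,278). The tips will drop about 10 mm as they close to 50 mm, so I raise 5 mm before closing.

>>> drive_tool(
  plan=[
    [0.07, 0, 0.5, 0],
    [0, 0, 0, 0],
    [0, 0, 0, 0],
  ],
)

```text
time_s: 3.72
tool_pos: [0.4987, -0.1743, 0.0423]
tcp_rot: [[-0.997, 0.071, 0.001], [0.071, 0.997, -0.0], [-0.001, -0.0, -1.0]]
force: [-0.2, -0.1, -0.8]
width: 1.0
```

>>> drive_tool(
  plan=[
    [0, 0, 0, 0],
    [0, 0, 0, 0],
    [0, 0, 0, 0],
    [0, 0, 0, 0],
    [0, 0, 0, 0],
  ],
  jaw=1,
)

```text
time_s: 4.13
tool_pos: [0.4985, -0.1742, 0.042]
tcp_rot: [[-0.997, 0.071, 0.001], [0.071, 0.997, -0.0], [-0.001, -0.0, -1.0]]
force: [-0.4, 0.5, 1.7]
width: 0.565
```

>>> drive_tool(
  plan=[
    [0, 0, 0, 0],
    [0, 0, 0, 0],
    [0, 0, 0, 0],
    [0, 0, 0, 0],
    [0, 0, 0, 0],
  ],
)

```text
time_s: 4.55
tool_pos: [0.4985, -0.1742, 0.0419]
tcp_rot: [[-0.997, 0.071, 0.001], [0.071, 0.997, -0.0], [-0.001, -0.0, -1.0]]
force: [0.6, -0.5, 6.1]
width: 0.561
```

```bash
python3 - <<'E'
from h import *
from station import readout,get_image
s=readout.observe();print(s["tool_pos"],s["tcp_rot"],s["force"],s["width"])
d=get_image("wrist");cv2.imwrite("pics/w4.png",d["pixels"]);pickle.dump(d,open("w4.pkl","wb"))
P=fcloud(d)
np.set_printoptions(linewidth=200,suppress=True)
for r in (250,260,265,270,275,280,285,290): print(r,np.round(P[r,235:410:7,2]*1000).tolist())
E
```

```text
[ 0.49849587 -0.17423571  0.04194722] [[-9.97476841e-01  7.09880607e-02  8.03942305e-04]
 [ 7.09878518e-02  9.97477139e-01 -2.85482850e-04]
 [-8.22179944e-04 -2.27692394e-04 -9.99999636e-01]] [ 0.62495271 -0.54077146  6.06386722] 0.5614166503385946
250 [-1.0, -0.0, -0.0, 57.0, 57.0, 55.0, 49.0, 49.0, 48.0, 49.0, 49.0, 49.0, 49.0, 49.0, 49.0, 49.0, 49.0, 49.0, 49.0, 50.0, 55.0, 57.0, 56.0, -2.0, -1.0]
260 [-0.0, 58.0, 58.0, 66.0, 67.0, 57.0, 52.0, 53.0, 53.0, 53.0, 53.0, 52.0, 53.0, 53.0, 52.0, 54.0, 53.0, 53.0, 54.0, 53.0, 60.0, 66.0, 66.0, 59.0, 58.0]
265 [-1.0, 64.0, 71.0, 70.0, 71.0, 57.0, 53.0, 54.0, 53.0, 53.0, 54.0, 53.0, 54.0, 53.0, 53.0, 53.0, 53.0, 53.0, 53.0, 52.0, 61.0, 70.0, 71.0, 63.0, 64.0]
270 [-0.0, 68.0, 75.0, 76.0, 73.0, 58.0, 52.0, 52.0, 53.0, 53.0, 53.0, 52.0, 51.0, 53.0, 53.0, 52.0, 52.0, 53.0, 53.0, 53.0, 60.0, 75.0, 75.0, 76.0, 68.0]
275 [73.0, 73.0, 79.0, 79.0, 74.0, 59.0, 52.0, 53.0, 52.0, 53.0, 54.0, 54.0, 53.0, 53.0, 53.0, 53.0, 53.0, 53.0, 53.0, 53.0, 62.0, 76.0, 79.0, 79.0, 72.0]
280 [87.0, 86.0, 86.0, 81.0, 74.0, 59.0, 53.0, 54.0, 52.0, 54.0, 53.0, 53.0, 53.0, 53.0, 53.0, 53.0, 52.0, 53.0, 53.0, 53.0, 62.0, 77.0, 81.0, 87.0, 88.0]
285 [92.0, 89.0, 88.0, 81.0, 77.0, 59.0, 54.0, 53.0, 52.0, 53.0, 53.0, 53.0, 52.0, 52.0, 53.0, 53.0, 53.0, 52.0, 53.0, 53.0, 64.0, 76.0, 81.0, 89.0, 90.0]
290 [91.0, 93.0, 92.0, 82.0, 78.0, 65.0, -2.0, -1.0, -2.0, 0.0, -1.0, -1.0, -0.0, -2.0, -0.0, -1.0, -2.0, -1.0, -0.0, -0.0, 63.0, 77.0, 83.0, 92.0, 91.0]
```

View pics/w4.png

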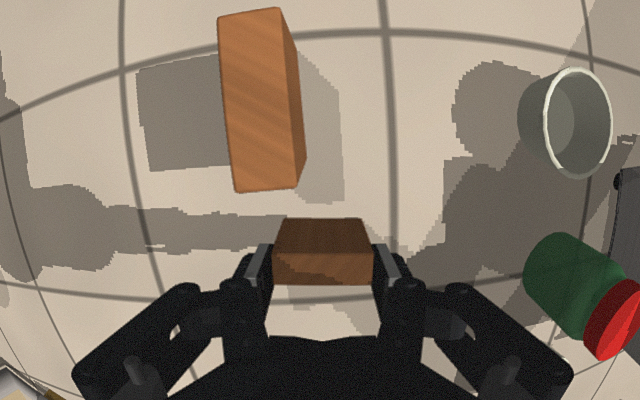

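The slab is gripped at pixel (323,265), centred between the pads. I lift it.

>>> drive_tool(
  plan=[
    [0, 0, 0.3, 0],
    [0, 0, 0.7, 0],
    [0, 0, 2, 0],
    [0, 0, 3, 0],
    [0, 0, 3, 0],
  ],
)

```text
time_s: 5.02
tool_pos: [0.4971, -0.1736, 0.1316]
tcp_rot: [[-0.997, 0.071, -0.003], [0.071, 0.997, 0.002], [0.004, 0.001, -1.0]]
force: [0.6, 0.3, -0.1]
width: 0.564
```

>>> drive_tool(
  plan=[
    [0, 0, 3, 0],
    [0, 0, 3, 0],
    [0, 0, 3, 0],
    [0, 0, 1, 0],
    [0, 0, 0, 0],
  ],
)

```text
time_s: 5.43
tool_pos: [0.499, -0.1744, 0.2346]
tcp_rot: [[-0.997, 0.071, 0.005], [0.071, 0.997, -0.002], [-0.005, -0.002, -1.0]]
force: [0.4, 0.2, -0.5]
width: 0.561
```

```bash
python3 - <<'E'
from h import *
from station import readout,get_image
s=readout.observe();print(s["tool_pos"],s["tcp_rot"],s["force"],s["width"])
d=get_image("wrist");cv2.imwrite("pics/w5.png",d["pixels"]);pickle.dump(d,open("w5.pkl","wb"))
P=fcloud(d)
s=readout.observe();R=s["tcp_rot"];Q=(P-s["tool_pos"])@R
m=(np.abs(Q[...,0])<.03)&(np.abs(Q[...,1])<.04)&(Q[...,2]>-.06)&(Q[...,2]<.06)
np.set_printoptions(linewidth=220,suppress=True)
for r in range(214,292,6): print(r,[("%d,%d,%d"%tuple(Q[r,c]*1000)) if np.isfinite(Q[r,c,0]) and abs(Q[r,c,2])<.1 else '-' for c in (250,260,266,276,290,323,350,370,380,388)])
t=m&(Q[...,2]>-.016)&(Q[...,2]<-.006)
im=np.zeros(t.shape,bool);im[252:295,272:376]=1
print(rect(Q[t&im]),np.median(Q[t&im],0))
E
```

```text
[ 0.49902248 -0.17440254  0.23459115] [[-0.99747088  0.07091664  0.00476132]
 [ 0.07090826  0.99748102 -0.00190674]
 [-0.00488455 -0.0015643  -0.99998685]] [ 0.41651189  0.18306648 -0.54834812] 0.5606728565412797
214 ['-', '-', '-', '-', '-', '-', '-', '-', '-', '-']
220 ['-', '-', '-', '-', '7,-19,35', '7,0,34', '7,17,34', '-', '-', '-']
226 ['-', '-', '-', '-', '7,-18,23', '7,0,22', '7,16,23', '-', '-', '-']
232 ['-', '-', '-', '-', '7,-17,13', '7,0,13', '7,15,14', '-', '-', '-']
238 ['-', '-', '-', '-', '7,-16,5', '7,0,5', '7,14,5', '-', '-', '-']
244 ['-', '10,-29,-9', '10,-26,-9', '7,-23,-2', '8,-15,-3', '8,0,-3', '7,13,-2', '7,24,-2', '10,27,-10', '-']
250 ['-', '10,-28,-17', '9,-26,-14', '7,-22,-10', '7,-15,-9', '7,0,-9', '7,13,-9', '7,22,-9', '10,26,-16', '11,29,-18']
256 ['6,-34,-14', '10,-27,-22', '10,-24,-22', '6,-21,-14', '6,-15,-13', '6,0,-13', '6,12,-14', '5,22,-13', '10,25,-23', '10,28,-23']
262 ['10,-30,-28', '10,-26,-27', '8,-24,-25', '3,-21,-13', '3,-15,-13', '3,0,-13', '3,13,-13', '3,22,-14', '11,24,-29', '11,27,-29']
268 ['10,-29,-34', '10,-25,-34', '6,-24,-25', '0,-21,-15', '0,-15,-13', '0,0,-14', '0,13,-14', '0,22,-14', '9,24,-31', '10,26,-33']
274 ['10,-28,-39', '10,-24,-38', '5,-23,-30', '-3,-22,-14', '-3,-15,-13', '-3,0,-13', '-3,13,-13', '-3,23,-13', '6,24,-31', '11,25,-39']
280 ['9,-28,-41', '9,-23,-41', '2,-23,-30', '-', '-6,-15,-13', '-6,0,-14', '-6,13,-14', '-6,23,-13', '4,24,-33', '9,25,-42']
286 ['11,-25,-50', '6,-24,-42', '0,-23,-31', '-', '-', '-', '-', '-', '1,24,-33', '6,25,-42']
((-1.130819320678711, 0.05348777770996094), (48.91155242919922, 20.494600296020508), 89.56316375732422) [-0.00020507  0.00041982 -0.01378238]
```

View pics/w5.png

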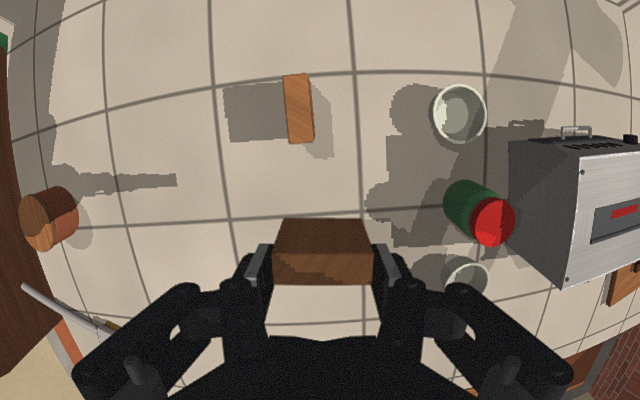

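Slab top is 13.5 mm behind TCP, so the foot is 40.5 mm ahead of it and the grip takes about the top 10.5 mm. Next I find the mouth in the saved top and side images.

```bash
cat >> h.py <<'E'
def ray_to_z(d,uv,z0,fish=False):
    K=d["intrinsics"];T=d["world_from_camera"]
    uv=np.asarray(uv,float).reshape(-1,2)
    a=(uv[:,0]-K[0,2])/K[0,0]; b=(uv[:,1]-K[1,2])/K[1,1]
    if fish:
        th=np.hypot(a,b)+1e-9; dr=np.stack([np.sin(th)*a/th,-np.sin(th)*b/th,-np.cos(th)],-1)
    else: dr=np.stack([a,-b,-np.ones_like(a)],-1)
    D=dr@T[:3,:3].T;o=T[:3,3]
    return o+D*((z0-o[2])/D[:,2])[:,None]
E
python3 - <<'E'
from h import *
for n,box in(("top",(185,175,275,250)),("side",(235,110,295,160))):
    d=pickle.load(open(n+"0.pkl","rb"));im=d["pixels"].astype(int)
    u0,v0,u1,v1=box; sub=im[v0:v1,u0:u1]; g=sub.max(2)
    red=(sub[...,2]>sub[...,1]+50)
    dark=((g<110)|red)
    print(n,np.percentile(g,[5,20,50,80]))
    P=cloud(d)[v0:v1,u0:u1]
    dark&=np.abs(P[...,2]-.15)<.006
    nn,lab,st,ce=cv2.connectedComponentsWithStats(dark.astype(np.uint8))
    i=1+np.argmax(st[1:,4]);vv,uu=np.nonzero(lab==i)
    W=ray_to_z(d,np.stack([uu+u0,vv+v0],-1),.15)
    print(st[i],rect(W),np.mean(W,0))
    rv,ru=np.nonzero(red&(lab==i));print("red",rect(ray_to_z(d,np.stack([ru+u0,rv+v0],-1),.15)))
E
```

```text
top [ 65. 113. 133. 136.]
[  11   25   67   23 1326] ((537.5125732421875, 181.1112518310547), (43.70225143432617, 135.46876525878906), 3.72080659866333) [0.5375853  0.18175951 0.15      ]
red ((529.0908813476562, 180.87478637695312), (10.386570930480957, 57.5108642578125), 3.2821261882781982)
side [ 55.  64. 136. 142.]
[  8   3  45  38 811] ((537.89599609375, 180.88894653320312), (43.48878479003906, 136.428466796875), 3.7169783115386963) [0.53790032 0.17699186 0.15      ]
red ((529.0485229492188, 179.34136962890625), (9.70733642578125, 58.39271545410156), 4.166731834411621)
```

The top and side cameras agree: dark mouth centre about (0.5377,0.181), yaw 3.7°. I move so the wrist camera looks straight down on the mouth to refine it.

>>> drive_tool(
  plan=[
    [1.06, 3.54, 0, 0.78],
    [1.06, 3.54, 0, 0.78],
    [1.06, 3.54, 0, 0.78],
    [1.06, 3.54, 0, 0.78],
    [1.06, 3.54, 0, 0.78],
  ],
)

```text
time_s: 5.9
tool_pos: [0.5504, 0.0046, 0.2283]
tcp_rot: [[-1.0, 0.003, -0.005], [0.003, 1.0, 0.0], [0.005, 0.0, -1.0]]
force: [0.8, -0.2, -0.9]
width: 0.557
```

>>> drive_tool(
  plan=[
    [1.06, 3.54, 0, 0.78],
    [1.06, 3.54, 0, 0.78],
    [1.06, 3.54, 0, 0.78],
    [1.06, 3.54, 0, 0.78],
    [1.06, 3.54, 0, 0.78],
  ],
)

```text
time_s: 6.32
tool_pos: [0.6035, 0.1816, 0.228]
tcp_rot: [[-0.998, -0.066, -0.005], [-0.066, 0.998, -0.001], [0.005, -0.001, -1.0]]
force: [1.3, 0.4, -0.5]
width: 0.566
```

>>> drive_tool(
  plan=[
    [0, 0, 0, 0],
    [0, 0, 0, 0],
    [0, 0, 0, 0],
  ],
)

```text
time_s: 6.57
tool_pos: [0.6035, 0.1795, 0.2289]
tcp_rot: [[-0.998, -0.065, -0.004], [-0.065, 0.998, -0.001], [0.004, -0.001, -1.0]]
force: [-0.3, 0.5, -2.1]
width: 0.561
```

```bash
python3 - <<'E'
from h import *
from station import readout,get_image
s=readout.observe();print(s["tool_pos"],s["tcp_rot"],s["force"],s["width"])
d=get_image("wrist");cv2.imwrite("pics/w6.png",d["pixels"]);pickle.dump(d,open("w6.pkl","wb"))
E
```

```text
[0.60352897 0.17947698 0.22894829] [[-9.97871095e-01 -6.50911453e-02 -4.05233052e-03]
 [-6.50865153e-02  9.97878824e-01 -1.26426946e-03]
 [ 4.12602756e-03 -9.97825877e-04 -9.99990990e-01]] [-0.28304231  0.51137164 -2.0794904 ] 0.5608255245778805
```

View pics/w6.png

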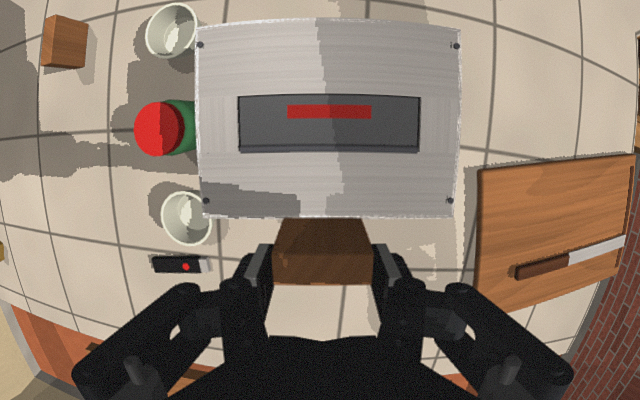

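```bash
python3 - <<'E'
from h import *
d=pickle.load(open("w6.pkl","rb"));a=d["pixels"]
cv2.imwrite("pics/w6z.png",cv2.resize(a[80:165,225:432],None,fx=3.8,fy=3.8,interpolation=cv2.INTER_NEAREST))
im=a.astype(int);P=fcloud(d)
g=im.max(2);red=im[...,2]>im[...,1]+50
dark=((g<108)|red); lim=np.zeros_like(dark);lim[85:165,228:430]=1;dark&=lim
nn,lab,st,ce=cv2.connectedComponentsWithStats(dark.astype(np.uint8))
i=1+np.argmax(st[1:,4]);vv,uu=np.nonzero(lab==i)
W=ray_to_z(d,np.stack([uu,vv],-1),.150,True);print(st[i],rect(W))
rv,ru=np.nonzero(red&(lab==i));print("red",rect(ray_to_z(d,np.stack([ru,rv],-1),.15,True)))
b=(np.abs(P[...,2]-.15)<.01)&(P[...,0]>.44)&(P[...,0]<.64)&(P[...,1]>.05)&(P[...,1]<.31);b[225:]=0
nn,lab,st,ce=cv2.connectedComponentsWithStats(b.astype(np.uint8));i=1+np.argmax(st[1:,4])
print("box",rect(P[lab==i]),np.median(P[lab==i][:,2]), "flap z",np.median(P[100:148,245:415,2]),"hinge z",np.median(P[149:152,250:410,2]))
for c in (260,320,400): print(c,[int(x) for x in g[88:160,c]])
print([int(x) for x in g[130,230:245]],[int(x) for x in g[130,412:428]])
E
```

```text
[  237    94   184    60 10484] ((536.9320678710938, 180.31251525878906), (41.95556640625, 132.76760864257812), 3.7281570434570312)
red ((528.841064453125, 179.68603515625), (10.06975269317627, 59.3999137878418), 3.4967598915100098)
box ((533.7798461914062, 179.98385620117188), (150.86270141601562, 201.3847198486328), 3.7859158515930176) 0.14883772018562086 flap z nan hinge z 0.15061540906305676
260 [199, 197, 194, 191, 191, 197, 183, 69, 68, 99, 93, 95, 96, 94, 93, 94, 96, 95, 96, 94, 90, 94, 95, 95, 91, 93, 95, 95, 94, 95, 91, 93, 92, 93, 97, 86, 90, 90, 95, 90, 92, 91, 92, 90, 94, 95, 90, 89, 90, 90, 92, 89, 87, 88, 94, 89, 75, 60, 66, 81, 88, 88, 83, 75, 91, 163, 182, 179, 182, 179, 174, 182]
320 [193, 194, 191, 198, 201, 132, 63, 79, 96, 98, 96, 95, 94, 97, 98, 93, 139, 159, 169, 165, 170, 163, 166, 163, 163, 164, 161, 168, 164, 157, 118, 90, 93, 88, 93, 89, 89, 92, 88, 93, 95, 93, 90, 94, 88, 90, 95, 92, 92, 92, 92, 91, 90, 89, 95, 79, 63, 61, 81, 86, 87, 83, 78, 101, 153, 186, 178, 183, 180, 180, 179, 185]
400 [155, 153, 151, 151, 151, 151, 154, 129, 54, 67, 76, 79, 81, 76, 78, 78, 80, 79, 82, 76, 74, 80, 80, 78, 73, 80, 77, 80, 72, 76, 80, 80, 79, 79, 78, 73, 75, 81, 78, 82, 82, 77, 81, 76, 78, 77, 75, 78, 77, 73, 78, 79, 76, 75, 79, 76, 70, 61, 55, 61, 68, 73, 74, 73, 83, 123, 150, 150, 147, 152, 152, 147]
[190, 187, 188, 185, 182, 189, 192, 151, 87, 38, 70, 95, 95, 89, 93] [77, 77, 72, 75, 77, 46, 27, 67, 131, 149, 157, 157, 155, 155, 157, 159]
```

View pics/w6z.png

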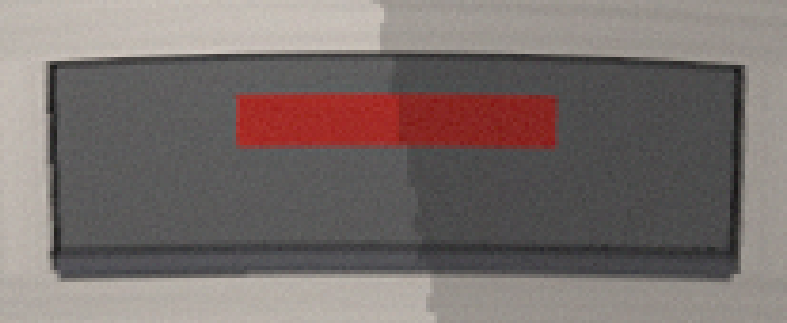

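```bash
python3 - <<'E'
from h import *
d=pickle.load(open("w6.pkl","rb"))
th=np.radians(3.75);ex=np.array([np.cos(th),np.sin(th)]);ey=np.array([-ex[1],ex[0]])
B=np.array([.53378,.17998])
def bx(u,v): 
    w=ray_to_z(d,[[u,v]],.15,True)[0,:2]; return np.round([(w-B)@ex*1000,(w-B)@ey*1000],1)
for u,v in((260,94.7),(320,93.0),(400,95.3),(260,145.2),(320,144.4),(400,145.8),(260,152.6),(320,151.4),(400,152.5),(237.3,130),(419.6,130)): print((u,v),bx(u,v))
for n,c in (("wrist",(.53693,.18031)),):
    c=np.array(c);print((c-B)@ex,(c-B)@ey)
E
```

```text
(260, 94.7) [-17.6 -48.9]
(320, 93.0) [-17.8  -6.3]
(400, 95.3) [-17.7  50.8]
(260, 145.2) [ 18.9 -49.7]
(320, 144.4) [18.9 -6.4]
(400, 145.8) [19.1 51.7]
(260, 152.6) [ 24.3 -49.8]
(320, 151.4) [24.  -6.4]
(400, 152.5) [24.  51.9]
(237.3, 130) [  7.3 -66.3]
(419.6, 130) [ 6.9 66.3]
0.003164838640847534 0.00012327358759378637
```

```bash
python3 - <<'E'
from h import *
import numpy as np
d=pickle.load(open("w5.pkl","rb"));g=d["pixels"].astype(int)
print([tuple(g[r,323]) [2] for r in range(244,296)])
print([int(x) for x in g[270,262:285,2]],[int(x) for x in g[270,362:386,2]])
tp=np.array([0.49902248,-0.17440254,0.23459115]);R=np.array([[-0.99747088,0.07091664,0.00476132],[0.07090826,0.99748102,-0.00190674],[-0.00488455,-0.0015643,-0.99998685]])
for u,v in((300,253),(323,253),(345,253),(300,284.5),(323,284.5),(345,284.5),(273,270),(373,270)):
    for zz in (.0135,.0125): print((u,v),zz,np.round(R.T@(ray_to_z(d,[[u,v]],tp[2]+zz,True)[0]-tp)*1000,1),end=" ")
    print()
E
python3 - <<'E'
import cv2
a=cv2.imread("pics/w5.png");cv2.imwrite("pics/w5z.png",cv2.resize(a[205:300,230:415],None,fx=4,fy=4,interpolation=cv2.INTER_NEAREST))
E
```

```text
[np.int64(65), np.int64(67), np.int64(71), np.int64(70), np.int64(75), np.int64(69), np.int64(70), np.int64(68), np.int64(71), np.int64(80), np.int64(92), np.int64(99), np.int64(105), np.int64(100), np.int64(102), np.int64(107), np.int64(104), np.int64(99), np.int64(97), np.int64(102), np.int64(97), np.int64(95), np.int64(97), np.int64(98), np.int64(100), np.int64(97), np.int64(98), np.int64(102), np.int64(86), np.int64(77), np.int64(71), np.int64(78), np.int64(78), np.int64(81), np.int64(76), np.int64(77), np.int64(80), np.int64(76), np.int64(80), np.int64(77), np.int64(83), np.int64(134), np.int64(192), np.int64(197), np.int64(198), np.int64(198), np.int64(199), np.int64(194), np.int64(196), np.int64(195), np.int64(198), np.int64(196)]
[25, 14, 20, 20, 25, 19, 21, 22, 19, 37, 60, 78, 73, 75, 80, 82, 73, 74, 78, 73, 75, 76, 83] [100, 101, 101, 98, 99, 105, 95, 97, 105, 97, 74, 15, 23, 7, 22, 33, 18, 5, 17, 17, 37, 26, 32, 25]
(300, 253) 0.0135 [  9.9  -9.9 -13.5] (300, 253) 0.0125 [  9.4 -10.  -12.5] 
(323, 253) 0.0135 [  9.9   0.6 -13.5] (323, 253) 0.0125 [  9.5   0.6 -12.5] 
(345, 253) 0.0135 [  9.9  10.6 -13.6] (345, 253) 0.0125 [  9.4  10.7 -12.6] 
(300, 284.5) 0.0135 [ -7.  -10.4 -13.4] (300, 284.5) 0.0125 [ -7.6 -10.5 -12.4] 
(323, 284.5) 0.0135 [ -6.9   0.6 -13.5] (323, 284.5) 0.0125 [ -7.5   0.6 -12.5] 
(345, 284.5) 0.0135 [ -7.   11.1 -13.5] (345, 284.5) 0.0125 [ -7.6  11.2 -12.5] 
(273, 270) 0.0135 [  0.8 -22.9 -13.5] (273, 270) 0.0125 [  0.2 -23.1 -12.5] 
(373, 270) 0.0135 [  0.8  24.2 -13.5] (373, 270) 0.0125 [  0.2  24.4 -12.5]
```

View pics/w5z.png

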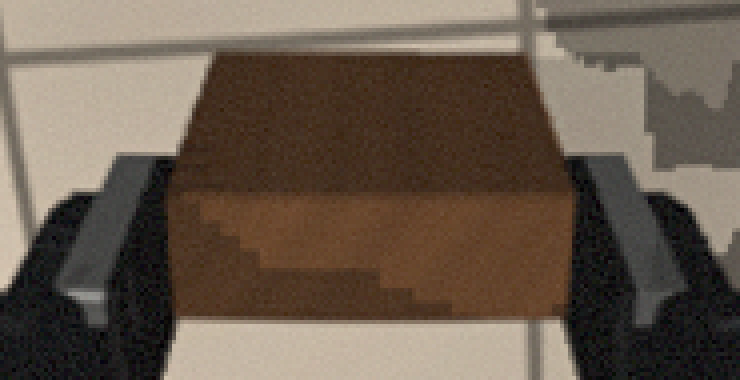

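```bash
python3 - <<'E'
from h import *
from station import readout,get_image
s=readout.observe();print(s["time_s"],s["tool_pos"],s["force"])
d=get_image("wrist");s2=readout.observe();print(s2["time_s"],s2["tool_pos"],s2["force"]);pickle.dump((d,s),open("w7.pkl","wb"))
R=s["tcp_rot"];tp=s["tool_pos"]
T=d["world_from_camera"];print("cam in tool",R.T@(T[:3,3]-tp),"\n",R.T@T[:3,:3])
d5=pickle.load(open("w6.pkl","rb"));
P=fcloud(d);Q=(P-tp)@R
g=d["pixels"][...,2].astype(int)
print(g[244:296,323].tolist())
print("top z",np.median(Q[258:282,280:366,2]),"front x",[np.round(np.median(Q[r,290:355],0)*1000,1) for r in (225,230,235,240,245,250)])
v0=253
for u,v in((323,253),(323,284.5),(273,270),(373,270)):
    for zz in (.0135,.0121): print((u,v),zz,np.round(R.T@(ray_to_z(d,[[u,v]],tp[2]+zz,True)[0]-tp)*1000,1),end=" ")
    print()
E
```

```text
6.6167 [0.60371904 0.17890786 0.22981117] [ 0.00191257 -0.24659417 -0.94899218]
6.6667 [0.60389752 0.17864251 0.2305498 ] [ 0.11493937 -0.34521398 -0.76348825]
cam in tool [ 0.07030397  0.00023444 -0.14154925] 
 [[-2.08061808e-04  9.61056097e-01  2.76353279e-01]
 [ 9.99999977e-01  2.15118113e-04  4.78094258e-06]
 [-5.48538418e-05  2.76353274e-01 -9.61056120e-01]]
[67, 61, 64, 63, 66, 57, 61, 60, 69, 69, 72, 75, 87, 82, 88, 83, 80, 81, 77, 84, 79, 78, 85, 78, 79, 77, 77, 78, 79, 78, 85, 80, 85, 82, 82, 86, 77, 78, 111, 143, 145, 167, 200, 203, 204, 201, 206, 206, 205, 202, 205, 203]
top z nan front x [array([ 8.3,  0.2, 28.1]), array([ 8.4,  0.2, 19.6]), array([nan, nan, nan]), array([8.6, 0.2, 4.7]), array([ 8.6,  0.2, -1.5]), array([ 8.5,  0.2, -7.3])]
(323, 253) 0.0135 [  9.9   0.6 -13.5] (323, 253) 0.0121 [  9.2   0.6 -12.1] 
(323, 284.5) 0.0135 [ -6.9   0.7 -13.5] (323, 284.5) 0.0121 [ -7.8   0.7 -12.1] 
(273, 270) 0.0135 [  0.7 -22.9 -13.5] (273, 270) 0.0121 [ -0.  -23.1 -12.1] 
(373, 270) 0.0135 [  0.7  24.2 -13.5] (373, 270) 0.0121 [ -0.   24.5 -12.1]
```

Slab sits centred on the TCP to within about 0.5 mm. The mouth point is about (0.5312, 0.1798), on the box centreline 3 mm towards the lip. Moving above it.

>>> drive_tool(
  plan=[
    [-2.4, 0.05, 0, 0],
    [-2.4, 0.05, 0, 0],
    [-1.6, 0, 0, 0],
    [-0.8, 0, 0, 0],
    [0, 0, 0, 0],
  ],
)

```text
time_s: 7.08
tool_pos: [0.5314, 0.1802, 0.2322]
tcp_rot: [[-0.998, -0.064, 0.001], [-0.064, 0.998, 0.0], [-0.001, 0.0, -1.0]]
force: [0.0, 0.7, -0.3]
width: 0.564
```

>>> drive_tool(
  plan=[
    [0, 0, 0, 0],
    [0, 0, 0, 0],
    [0, 0, 0, 0],
    [0, 0, 0, 0],
  ],
)

```text
time_s: 7.42
tool_pos: [0.5327, 0.1807, 0.2312]
tcp_rot: [[-0.998, -0.065, -0.0], [-0.065, 0.998, -0.0], [0.0, -0.0, -1.0]]
force: [0.0, 0.5, -0.2]
width: 0.566
```

```bash
python3 - <<'E'
from h import *
from station import readout,get_image
s=readout.observe();print(s["time_s"],s["tool_pos"],s["tcp_rot"][:,1:],s["force"],s["qvel"])
for n in("side","top"):
    d=get_image(n);cv2.imwrite(f"pics/{n}1.png",d["pixels"]);pickle.dump(d,open(n+"1.pkl","wb"))
s=readout.observe();print(s["time_s"],s["tool_pos"])
E
```

```text
7.4167 [0.53271738 0.18071823 0.23121877] [[-6.45881493e-02 -4.12264681e-04]
 [ 9.97912006e-01 -4.22632281e-05]
 [-1.55475713e-05 -9.99999914e-01]] [ 0.043479    0.49692936 -0.20564315] [ 0.22946798 -0.21027349  0.05576653  0.01952009  0.07041678  0.04969556]
7.5167 [0.53253509 0.18081557 0.23126938]
```

View pics/side1.png

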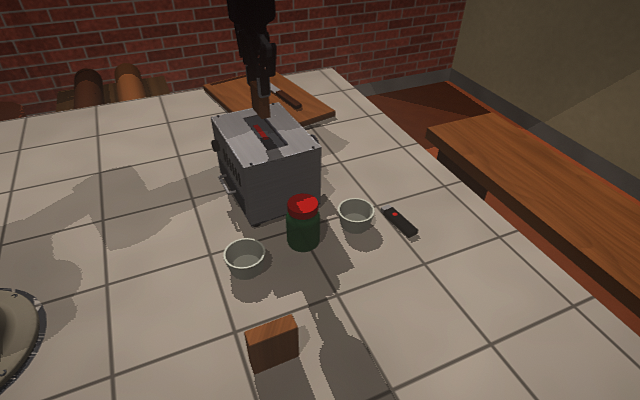

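The side view shows the slab held upright above the flap at about (262,105). Small correction, then descend to just above the flap.

>>> drive_tool(
  plan=[
    [-0.12, -0.1, -0.8, 0],
    [0, 0, -1, 0],
    [0, 0, -1, 0],
    [0, 0, -0.4, 0],
    [0, 0, 0, 0],
  ],
)

```text
time_s: 7.93
tool_pos: [0.5302, 0.1797, 0.1973]
tcp_rot: [[-0.998, -0.065, -0.004], [-0.065, 0.998, -0.001], [0.004, -0.001, -1.0]]
force: [-0.3, 0.2, 0.6]
width: 0.568
```

>>> drive_tool(
  plan=[
    [0, 0, 0, 0],
    [0, 0, 0, 0],
    [0, 0, 0, 0],
    [0, 0, 0, 0],
    [0, 0, 0, 0],
  ],
)

```text
time_s: 8.35
tool_pos: [0.5311, 0.18, 0.2]
tcp_rot: [[-0.998, -0.065, 0.001], [-0.065, 0.998, 0.0], [-0.001, 0.0, -1.0]]
force: [-0.9, -0.2, -0.4]
width: 0.563
```

>>> drive_tool(
  plan=[
    [0, 0, -0.3, 0],
    [0, 0, -0.3, 0],
    [0, 0, -0.3, 0],
    [0, 0, -0.3, 0],
    [0, 0, -0.3, 0],
  ],
)

```text
time_s: 8.77
tool_pos: [0.5313, 0.1799, 0.1848]
tcp_rot: [[-0.998, -0.065, 0.001], [-0.065, 0.998, 0.0], [-0.001, 0.0, -1.0]]
force: [0.6, -0.3, 2.6]
width: 0.565
```

>>> drive_tool(
  plan=[
    [0, 0, -0.3, 0],
    [0, 0, -0.3, 0],
    [0, 0, -0.3, 0],
    [0, 0, -0.3, 0],
    [0, 0, -0.3, 0],
  ],
)

```text
time_s: 9.18
tool_pos: [0.5308, 0.1799, 0.1689]
tcp_rot: [[-0.998, -0.065, -0.001], [-0.065, 0.998, -0.0], [0.001, -0.0, -1.0]]
force: [-0.9, 0.5, 1.5]
width: 0.562
```

>>> drive_tool(
  plan=[
    [0, 0, -0.3, 0],
    [0, 0, -0.3, 0],
    [0, 0, -0.3, 0],
    [0, 0, -0.3, 0],
    [0, 0, -0.3, 0],
  ],
)

```text
time_s: 9.6
tool_pos: [0.5309, 0.1799, 0.1541]
tcp_rot: [[-0.998, -0.065, -0.0], [-0.065, 0.998, -0.0], [0.0, -0.0, -1.0]]
force: [-2.3, -0.4, 0.4]
width: 0.557
```

>>> drive_tool(
  plan=[
    [0, 0, -0.3, 0],
    [0, 0, -0.3, 0],
    [0, 0, -0.2, 0],
    [0, 0, -0.2, 0],
    [0, 0, -0.2, 0],
  ],
)

```text
time_s: 10.02
tool_pos: [0.531, 0.1799, 0.1424]
tcp_rot: [[-0.998, -0.065, -0.0], [-0.065, 0.998, 0.0], [0.0, 0.0, -1.0]]
force: [-1.0, -0.6, -0.1]
width: 0.562
```

>>> drive_tool(
  plan=[
    [0, 0, -0.2, 0],
    [0, 0, -0.2, 0],
    [0, 0, -0.2, 0],
    [0, 0, -0.1, 0],
    [0, 0, 0, 0],
  ],
)

```text
time_s: 10.43
tool_pos: [0.5308, 0.1799, 0.1352]
tcp_rot: [[-0.998, -0.065, -0.001], [-0.065, 0.998, -0.0], [0.001, -0.0, -1.0]]
force: [-1.7, -0.1, -1.5]
width: 0.564
```

>>> drive_tool(
  plan=[
    [0, 0, -0.15, 0],
    [0, 0, -0.15, 0],
    [0, 0, -0.15, 0],
    [0, 0, -0.15, 0],
    [0, 0, -0.15, 0],
  ],
)

```text
time_s: 10.85
tool_pos: [0.531, 0.1799, 0.1279]
tcp_rot: [[-0.998, -0.065, 0.0], [-0.065, 0.998, 0.0], [-0.0, 0.0, -1.0]]
force: [-1.7, -0.2, 0.2]
width: 0.567
```

>>> drive_tool(
  plan=[
    [0, 0, -0.1, 0],
    [0, 0, -0.1, 0],
    [0, 0, -0.1, 0],
    [0, 0, -0.1, 0],
    [0, 0, -0.1, 0],
  ],
)

```text
time_s: 11.27
tool_pos: [0.531, 0.1799, 0.123]
tcp_rot: [[-0.998, -0.065, 0.0], [-0.065, 0.998, 0.0], [-0.0, 0.0, -1.0]]
force: [-1.5, 1.0, 1.0]
width: 0.561
```

>>> drive_tool(
  plan=[
    [0, 0, -0.1, 0],
    [0, 0, -0.1, 0],
    [0, 0, -0.1, 0],
    [0, 0, -0.1, 0],
    [0, 0, -0.1, 0],
  ],
)

```text
time_s: 11.68
tool_pos: [0.5309, 0.1799, 0.1181]
tcp_rot: [[-0.998, -0.065, -0.0], [-0.065, 0.998, 0.0], [0.0, 0.0, -1.0]]
force: [-2.3, 0.3, 1.3]
width: 0.56
```

>>> drive_tool(
  plan=[
    [0, 0, -0.1, 0],
    [0, 0, -0.1, 0],
    [0, 0, -0.1, 0],
    [0, 0, -0.1, 0],
    [0, 0, -0.1, 0],
  ],
)

```text
time_s: 12.1
tool_pos: [0.531, 0.1799, 0.113]
tcp_rot: [[-0.998, -0.065, -0.0], [-0.065, 0.998, 0.0], [0.0, 0.0, -1.0]]
force: [-3.9, -0.4, 1.6]
width: 0.566
```

>>> drive_tool(
  plan=[
    [0, 0, -0.1, 0],
    [0, 0, -0.1, 0],
    [0, 0, -0.1, 0],
    [0, 0, -0.1, 0],
    [0, 0, -0.1, 0],
  ],
)

```text
time_s: 12.52
tool_pos: [0.531, 0.1799, 0.108]
tcp_rot: [[-0.998, -0.065, 0.0], [-0.065, 0.998, 0.0], [-0.0, 0.0, -1.0]]
force: [-3.3, 0.1, 2.1]
width: 0.563
```

>>> drive_tool(
  plan=[
    [0, 0, -0.08, 0],
    [0, 0, -0.08, 0],
    [0, 0, -0.08, 0],
    [0, 0, -0.05, 0],
  ],
)

```text
time_s: 12.85
tool_pos: [0.5313, 0.1799, 0.1054]
tcp_rot: [[-0.998, -0.065, 0.001], [-0.065, 0.998, 0.0], [-0.001, 0.0, -1.0]]
force: [-3.2, -0.2, 5.1]
width: 0.56
```

>>> drive_tool(
  plan=[
    [0, 0, -0.04, 0],
    [0, 0, -0.04, 0],
  ],
)

```text
time_s: 13.02
tool_pos: [0.5315, 0.18, 0.1051]
tcp_rot: [[-0.998, -0.065, 0.002], [-0.065, 0.998, 0.0], [-0.002, 0.0, -1.0]]
force: [-3.7, -2.0, 5.6]
width: 0.563
```

>>> drive_tool(
  plan=[
    [0, 0, -0.04, 0],
    [0, 0, 0, 0],
  ],
)

```text
time_s: 13.18
tool_pos: [0.5315, 0.18, 0.1048]
tcp_rot: [[-0.998, -0.065, 0.002], [-0.065, 0.998, 0.0], [-0.002, 0.0, -1.0]]
force: [-2.7, 0.2, 4.4]
width: 0.563
```

Force rises to about 5 N at a foot depth near 87 mm, a little early for the stub. Before going on I check what could be touching, using the gripper's geometry and the flap.

```bash
python3 - <<'E'
from h import *
from station import readout,get_image
s=readout.observe();print(s["tool_pos"],s["force"],s["torque"])
d,s7=pickle.load(open("w7.pkl","rb"))
P=fcloud(d);Q=(P-s7["tool_pos"])@s7["tcp_rot"]*1000
z=Q[...,2]
for a in range(-110,0,10):
    m=(z>a)&(z<=a+10)&(np.abs(Q[...,1])<120)&(np.abs(Q[...,0])<60)
    if m.sum(): print(a,m.sum(),"x",np.round(np.percentile(Q[m][:,0],[1,99])),"y",np.round(np.percentile(Q[m][:,1],[1,99])))
for n in("side","wrist"):
    e=get_image(n);cv2.imwrite(f"pics/{n}8.png",e["pixels"] if n=="wrist" else cv2.resize(e["pixels"][20:240,170:400],None,fx=2.7,fy=2.7,interpolation=cv2.INTER_CUBIC)); pickle.dump(e,open(n+"8.pkl","wb"))
P=fcloud(e);s=readout.observe();Q=(P-s["tool_pos"])@s["tcp_rot"]*1000
print("slab top tool z", np.nanmedian(Q[262:280,290:355,2]), s["force"])
E
```

```text
[0.53150731 0.17998832 0.10477   ] [-2.67603858  0.16187363  4.39122487] [-0.07075078  0.6216455   0.01387435]
-110 3380 x [ 5. 21.] y [-65.  65.]
-100 11740 x [ 1. 21.] y [-64.  65.]
-90 8252 x [-8. 18.] y [-63.  63.]
-80 7113 x [-11.  18.] y [-60.  61.]
-70 3254 x [-11.  18.] y [-58.  59.]
-60 5442 x [-11.  14.] y [-56.  56.]
-50 1233 x [ 2. 14.] y [-51.  52.]
-40 1234 x [-10.  12.] y [-35.  36.]
-30 961 x [-10.  12.] y [-37.  38.]
-20 3884 x [-9. 12.] y [-35.  36.]
-10 1145 x [-10.  12.] y [-30.  30.]
slab top tool z -44.57349145235724 [-2.81381022 -0.71594236  2.3923008 ]
```

View pics/side8.png

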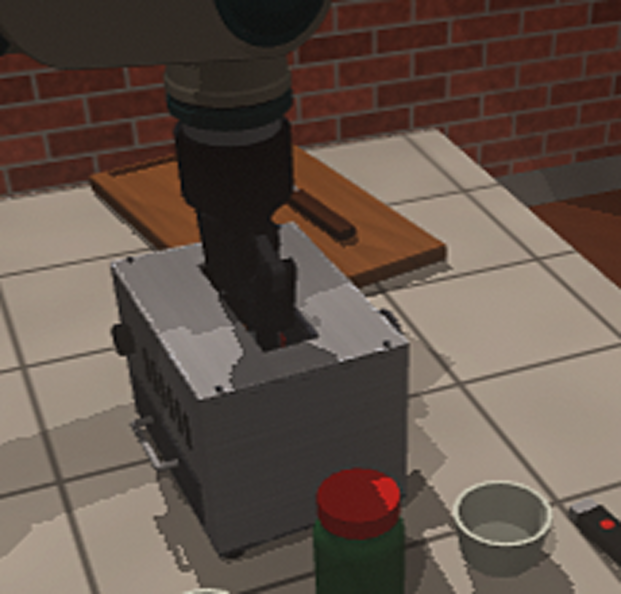

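View pics/wrist8.png

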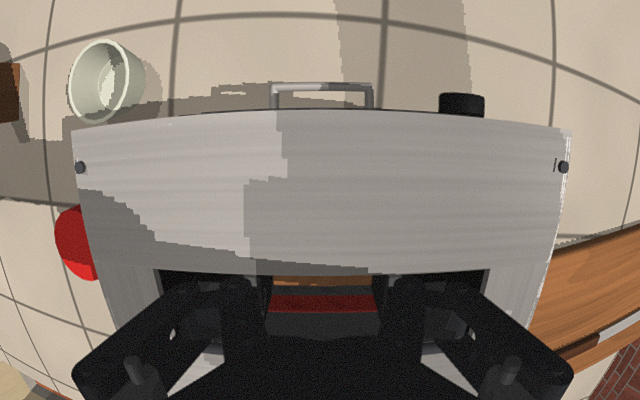

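The wrist view shows the slab's front face at (320,281) and the flap with its red strip at (325,305) leaning on the finger backs. The fingers are clear inside the mouth (160 to 488 px). Depth 87 mm is where the leaf reaches full strength, so this is probably leaf drag. I ease on in small steps.

>>> drive_tool(
  plan=[
    [0, 0, 0, 0],
    [0, 0, 0, 0],
    [0, 0, 0, 0],
  ],
)

```text
time_s: 13.53
tool_pos: [0.5307, 0.1799, 0.1035]
tcp_rot: [[-0.998, -0.065, -0.001], [-0.065, 0.998, -0.0], [0.001, -0.0, -1.0]]
force: [-3.9, 0.1, 0.6]
width: 0.565
```

>>> drive_tool(
  plan=[
    [0, 0, -0.04, 0],
    [0, 0, 0, 0],
  ],
)

```text
time_s: 13.7
tool_pos: [0.5308, 0.1799, 0.1032]
tcp_rot: [[-0.998, -0.065, -0.001], [-0.065, 0.998, -0.0], [0.001, -0.0, -1.0]]
force: [-3.4, 0.8, 0.7]
width: 0.559
```

>>> drive_tool(
  plan=[
    [0, 0, 0, 0],
    [0, 0, 0, 0],
  ],
)

```text
time_s: 13.87
tool_pos: [0.5308, 0.1799, 0.1033]
tcp_rot: [[-0.998, -0.065, -0.001], [-0.065, 0.998, -0.0], [0.001, 0.0, -1.0]]
force: [-3.0, 0.5, 0.3]
width: 0.565
```

It slipped past the leaf's peak, and force is back to about 0.5 N. Continuing.

>>> drive_tool(
  plan=[
    [0, 0, -0.05, 0],
    [0, 0, -0.05, 0],
  ],
)

```text
time_s: 14.03
tool_pos: [0.5311, 0.1799, 0.1027]
tcp_rot: [[-0.998, -0.065, 0.0], [-0.065, 0.998, 0.0], [-0.0, 0.0, -1.0]]
force: [-3.4, -0.2, 1.6]
width: 0.559
```

>>> drive_tool(
  plan=[
    [0, 0, -0.05, 0],
    [0, 0, 0, 0],
  ],
)

```text
time_s: 14.2
tool_pos: [0.531, 0.1799, 0.102]
tcp_rot: [[-0.998, -0.065, 0.0], [-0.065, 0.998, 0.0], [-0.0, 0.0, -1.0]]
force: [-4.1, 0.3, 1.3]
width: 0.561
```

>>> drive_tool(
  plan=[
    [0, 0, -0.05, 0],
    [0, 0, 0, 0],
  ],
)

```text
time_s: 14.37
tool_pos: [0.531, 0.1799, 0.1015]
tcp_rot: [[-0.998, -0.065, 0.0], [-0.065, 0.998, 0.0], [-0.0, 0.0, -1.0]]
force: [-3.8, 0.3, 0.8]
width: 0.56
```

>>> drive_tool(
  plan=[
    [0, 0, -0.05, 0],
    [0, 0, 0, 0],
  ],
)

```text
time_s: 14.53
tool_pos: [0.531, 0.1799, 0.101]
tcp_rot: [[-0.998, -0.065, -0.0], [-0.065, 0.998, 0.0], [0.0, 0.0, -1.0]]
force: [-4.0, -0.5, 2.4]
width: 0.562
```

>>> drive_tool(
  plan=[
    [0, 0, -0.05, 0],
    [0, 0, 0, 0],
  ],
)

```text
time_s: 14.7
tool_pos: [0.531, 0.1799, 0.1005]
tcp_rot: [[-0.998, -0.065, -0.0], [-0.065, 0.998, 0.0], [0.0, 0.0, -1.0]]
force: [-3.2, -0.0, 0.8]
width: 0.563
```

>>> drive_tool(
  plan=[
    [0, 0, -0.05, 0],
    [0, 0, 0, 0],
  ],
)

```text
time_s: 14.87
tool_pos: [0.531, 0.1799, 0.1]
tcp_rot: [[-0.998, -0.065, -0.0], [-0.065, 0.998, 0.0], [0.0, 0.0, -1.0]]
force: [-3.3, -0.3, 1.9]
width: 0.562
```

>>> drive_tool(
  plan=[
    [0, 0, -0.05, 0],
    [0, 0, 0, 0],
  ],
)

```text
time_s: 15.03
tool_pos: [0.531, 0.1799, 0.0995]
tcp_rot: [[-0.998, -0.065, -0.0], [-0.065, 0.998, 0.0], [0.0, 0.0, -1.0]]
force: [-2.8, -0.2, 1.1]
width: 0.564
```

Baseline drag is about 1 to 2 N and position follows the command exactly. Continuing.

>>> drive_tool(
  plan=[
    [0, 0, -0.05, 0],
    [0, 0, 0, 0],
  ],
)

```text
time_s: 15.2
tool_pos: [0.531, 0.1799, 0.099]
tcp_rot: [[-0.998, -0.065, -0.0], [-0.065, 0.998, 0.0], [0.0, 0.0, -1.0]]
force: [-3.7, 0.5, 1.1]
width: 0.563
```

>>> drive_tool(
  plan=[
    [0, 0, -0.05, 0],
    [0, 0, 0, 0],
  ],
)

```text
time_s: 15.37
tool_pos: [0.531, 0.1799, 0.0984]
tcp_rot: [[-0.998, -0.065, -0.0], [-0.065, 0.998, 0.0], [0.0, 0.0, -1.0]]
force: [-3.9, 0.7, 2.0]
width: 0.564
```

>>> drive_tool(
  plan=[
    [0, 0, -0.05, 0],
    [0, 0, 0, 0],
  ],
)

```text
time_s: 15.53
tool_pos: [0.531, 0.1799, 0.0979]
tcp_rot: [[-0.998, -0.065, -0.0], [-0.065, 0.998, 0.0], [0.0, 0.0, -1.0]]
force: [-3.2, -0.2, 1.0]
width: 0.561
```

>>> drive_tool(
  plan=[
    [0, 0, -0.05, 0],
    [0, 0, 0, 0],
  ],
)

```text
time_s: 15.7
tool_pos: [0.531, 0.1799, 0.0975]
tcp_rot: [[-0.998, -0.065, -0.0], [-0.065, 0.998, 0.0], [0.0, 0.0, -1.0]]
force: [-3.8, 0.2, 0.6]
width: 0.565
```

>>> drive_tool(
  plan=[
    [0, 0, -0.05, 0],
    [0, 0, 0, 0],
  ],
)

```text
time_s: 15.87
tool_pos: [0.531, 0.1799, 0.097]
tcp_rot: [[-0.998, -0.065, -0.0], [-0.065, 0.998, 0.0], [0.0, 0.0, -1.0]]
force: [-3.0, 0.4, 1.6]
width: 0.564
```

>>> drive_tool(
  plan=[
    [0, 0, -0.05, 0],
    [0, 0, 0, 0],
  ],
)

```text
time_s: 16.03
tool_pos: [0.531, 0.1799, 0.0965]
tcp_rot: [[-0.998, -0.065, -0.0], [-0.065, 0.998, 0.0], [0.0, 0.0, -1.0]]
force: [-3.7, 0.2, 1.1]
width: 0.565
```

>>> drive_tool(
  plan=[
    [0, 0, -0.05, 0],
    [0, 0, 0, 0],
  ],
)

```text
time_s: 16.2
tool_pos: [0.5311, 0.1799, 0.0962]
tcp_rot: [[-0.998, -0.065, 0.0], [-0.065, 0.998, 0.0], [-0.0, 0.0, -1.0]]
force: [-4.0, -0.6, 2.5]
width: 0.561
```

>>> drive_tool(
  plan=[
    [0, 0, -0.05, 0],
    [0, 0, 0, 0],
  ],
)

```text
time_s: 16.37
tool_pos: [0.5312, 0.1799, 0.0962]
tcp_rot: [[-0.998, -0.065, 0.001], [-0.065, 0.998, 0.0], [-0.001, 0.0, -1.0]]
force: [-4.5, -1.1, 5.5]
width: 0.564
```

>>> drive_tool(
  plan=[
    [0, 0, -0.05, 0],
    [0, 0, 0, 0],
  ],
)

```text
time_s: 16.53
tool_pos: [0.5314, 0.1799, 0.0962]
tcp_rot: [[-0.998, -0.065, 0.001], [-0.065, 0.998, 0.0], [-0.001, 0.0, -1.0]]
force: [-5.4, -1.1, 7.4]
width: 0.567
```

Firm stop at TCP z 0.0962: force rises to 7.4 N while position stays still. I hold to check that it is firm rather than stick-slip on the leaf.

>>> drive_tool(
  plan=[
    [0, 0, 0, 0],
    [0, 0, 0, 0],
    [0, 0, 0, 0],
    [0, 0, 0, 0],
  ],
)

```text
time_s: 16.87
tool_pos: [0.5313, 0.1799, 0.0962]
tcp_rot: [[-0.998, -0.065, 0.001], [-0.065, 0.998, 0.0], [-0.001, 0.0, -1.0]]
force: [-5.4, -1.6, 7.5]
width: 0.562
```

>>> drive_tool(
  plan=[
    [0, 0, 0, 0],
    [0, 0, 0, 0],
    [0, 0, 0, 0],
    [0, 0, 0, 0],
  ],
)

```text
time_s: 17.2
tool_pos: [0.5313, 0.1799, 0.0962]
tcp_rot: [[-0.998, -0.065, 0.001], [-0.065, 0.998, 0.0], [-0.001, 0.0, -1.0]]
force: [-6.1, -1.6, 7.5]
width: 0.568
```

```bash
python3 - <<'E'
from h import *
from station import readout,get_image
s=readout.observe();print(s["tool_pos"],s["force"],s["torque"])
e=get_image("wrist");cv2.imwrite("pics/w9.png",e["pixels"])
E
```

```text
[0.53133975 0.17992967 0.0961933 ] [-6.10111862 -1.57488487  7.45700414] [-0.18676584  1.0367014   0.01633034]
```

View pics/w9.png

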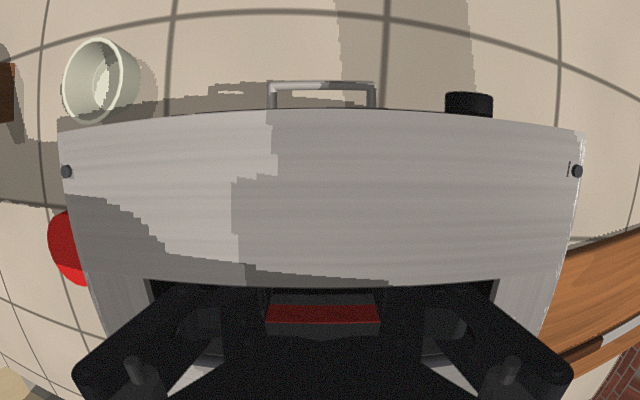

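Firm: no slip over 0.7 s, 7.5 N. I check that no gripper part is resting on the mouth's lip instead.

```bash
python3 - <<'E'
from h import *
d,s7=pickle.load(open("w7.pkl","rb"))
P=fcloud(d);Q=(P-s7["tool_pos"])@s7["tcp_rot"]*1000
g=d["pixels"].max(2)
z=Q[...,2]
for a in range(-84,0,4):
    m=(z>a)&(z<=a+4)&(np.abs(Q[...,1])<75)&(np.abs(Q[...,0])<40)&(g<60)
    q=Q[m]
    if len(q): print(a,len(q),"xmin/max",np.round(np.percentile(q[:,0],[2,50,90,98]),1),"y",np.round(np.percentile(q[:,1],[1,99]),1))
E
```

```text
-84 3393 xmin/max [-8.2 11.7 17.5 17.9] y [-61.2  61.5]
-80 3310 xmin/max [-9.6 11.4 17.4 17.9] y [-60.3  60.7]
-76 2843 xmin/max [-9.8 10.8 17.4 17.8] y [-59.2  59.6]
-72 1617 xmin/max [-10.6  12.5  17.5  17.9] y [-58.9  59.4]
-68 1277 xmin/max [-10.5  11.9  17.1  17.6] y [-57.8  58.4]
-64 1084 xmin/max [-10.5   9.6  12.6  12.9] y [-56.9  57.5]
-60 2891 xmin/max [-9.2  2.  12.4 12.8] y [-55.7  56.2]
-56 1992 xmin/max [-9.   8.8 12.8 14. ] y [-54.5  55.3]
-52 844 xmin/max [ 6.8 12.2 13.3 14. ] y [-53.4  54.8]
-48 528 xmin/max [ 6.6 12.2 13.7 14.1] y [-45.8  46.3]
-44 186 xmin/max [ 1.2  7.7 12.5 12.8] y [-40.3  40.2]
-40 473 xmin/max [-8.   3.5 10.9 11.5] y [-27.   26.8]
-36 230 xmin/max [-8.7  4.4 11.4 11.7] y [-25.3  33.3]
-32 275 xmin/max [-8.1  7.1 11.  11.5] y [-36.5  37. ]
-28 282 xmin/max [-8.4  6.9 11.  11.6] y [-36.7  37.1]
-24 268 xmin/max [-8.1  7.1 11.2 11.6] y [-36.4  37.1]
-20 230 xmin/max [-8.   7.1 10.9 11.6] y [-36.9  37.1]
-16 215 xmin/max [-7.8  7.2 11.2 11.6] y [-36.   36.8]
-12 142 xmin/max [-6.8  8.2 11.2 11.4] y [-35.5  36.7]
-8 107 xmin/max [ 7.9  8.6 10.9 11.2] y [-25.2  28.4]
-4 64 xmin/max [7.9 8.6 8.9 9.1] y [-23.9  24.3]
```

Nothing on the gripper changes width at the box plane right now (14 mm towards the lip, with 15 mm free). So the stop at a foot depth of about 95.7 mm fits the stub, 13 mm above the grate. I let go with a small opening only, because of the lead-ins.

>>> drive_tool(
  plan=[
    [0, 0, 0.04, 0],
    [0, 0, 0, 0],
    [0, 0, 0, 0],
  ],
)

```text
time_s: 17.5
tool_pos: [0.5312, 0.1799, 0.0962]
tcp_rot: [[-0.998, -0.065, 0.001], [-0.065, 0.998, 0.0], [-0.001, 0.0, -1.0]]
force: [-5.4, -1.1, 7.4]
width: 0.564
```

>>> drive_tool(
  plan=[
    [0, 0, 0, 0],
    [0, 0, 0, 0],
    [0, 0, 0, 0],
    [0, 0, 0, 0],
    [0, 0, 0, 0],
  ],
  jaw=0.36,
)

```text
time_s: 17.92
tool_pos: [0.5312, 0.1799, 0.0954]
tcp_rot: [[-0.998, -0.065, 0.0], [-0.065, 0.998, 0.0], [-0.0, 0.0, -1.0]]
force: [-0.9, 0.5, 1.0]
width: 0.638
```

Force dropped to about 1 N on release, so the slab itself carried it. I draw up until the tips clear the slab's top.

>>> drive_tool(
  plan=[
    [0, 0, 0.1, 0],
    [0, 0, 0.2, 0],
    [0, 0, 0.2, 0],
  ],
)

```text
time_s: 18.17
tool_pos: [0.5307, 0.1798, 0.1001]
tcp_rot: [[-0.998, -0.065, -0.001], [-0.065, 0.998, -0.0], [0.001, -0.0, -1.0]]
force: [-1.3, -0.1, -1.4]
width: 0.64
```

>>> drive_tool(
  plan=[
    [0, 0, 0.3, 0],
    [0, 0, 0.3, 0],
    [0, 0, 0.3, 0],
    [0, 0, 0.3, 0],
    [0, 0, 0, 0],
  ],
)

```text
time_s: 18.58
tool_pos: [0.5315, 0.18, 0.1136]
tcp_rot: [[-0.998, -0.065, 0.002], [-0.065, 0.998, 0.001], [-0.002, 0.0, -1.0]]
force: [-1.3, -0.4, 1.9]
width: 0.641
```

>>> drive_tool(
  plan=[
    [0, 0, 0, 0],
    [0, 0, 0, 0],
    [0, 0, 0, 0],
    [0, 0, 0, 0],
    [0, 0, 0, 0],
  ],
  jaw=1,
)

```text
time_s: 19.0
tool_pos: [0.531, 0.1799, 0.1123]
tcp_rot: [[-0.998, -0.065, -0.0], [-0.065, 0.998, 0.0], [0.0, 0.0, -1.0]]
force: [-0.4, -0.2, 1.1]
width: -0.002
```

>>> drive_tool(
  plan=[
    [0, 0, 0, 0],
    [0, 0, 0, 0],
    [0, 0, 0, 0],
    [0, 0, 0, 0],
    [0, 0, 0, 0],
  ],
)

```text
time_s: 19.42
tool_pos: [0.5309, 0.1799, 0.1124]
tcp_rot: [[-0.998, -0.065, -0.0], [-0.065, 0.998, 0.0], [0.0, 0.0, -1.0]]
force: [-1.9, 0.3, 0.1]
width: 0.004
```

The fingers shut fully above the slab, so it stayed down. Now I press gently with closed tips, expecting its top at z ≈ 0.108.

>>> drive_tool(
  plan=[
    [0, 0, -0.06, 0],
    [0, 0, -0.06, 0],
    [0, 0, -0.06, 0],
    [0, 0, 0, 0],
  ],
)

```text
time_s: 19.75
tool_pos: [0.531, 0.1799, 0.1106]
tcp_rot: [[-0.998, -0.065, -0.0], [-0.065, 0.998, 0.0], [0.0, 0.0, -1.0]]
force: [-1.1, -0.1, 1.3]
width: -0.001
```

>>> drive_tool(
  plan=[
    [0, 0, -0.05, 0],
    [0, 0, -0.05, 0],
    [0, 0, 0, 0],
  ],
)

```text
time_s: 20.0
tool_pos: [0.5309, 0.1799, 0.1095]
tcp_rot: [[-0.998, -0.065, -0.0], [-0.065, 0.998, 0.0], [0.0, 0.0, -1.0]]
force: [-2.0, 1.0, 0.9]
width: 0.001
```

>>> drive_tool(
  plan=[
    [0, 0, -0.05, 0],
    [0, 0, -0.05, 0],
    [0, 0, 0, 0],
  ],
)

```text
time_s: 20.25
tool_pos: [0.531, 0.1799, 0.1087]
tcp_rot: [[-0.998, -0.065, 0.0], [-0.065, 0.998, 0.0], [-0.0, 0.0, -1.0]]
force: [-1.2, -0.2, 1.0]
width: -0.001
```

>>> drive_tool(
  plan=[
    [0, 0, -0.05, 0],
    [0, 0, 0, 0],
    [0, 0, 0, 0],
  ],
)

```text
time_s: 20.5
tool_pos: [0.5311, 0.1799, 0.1084]
tcp_rot: [[-0.998, -0.065, 0.0], [-0.065, 0.998, 0.0], [-0.0, 0.0, -1.0]]
force: [-1.4, 0.9, 2.2]
width: 0.002
```

>>> drive_tool(
  plan=[
    [0, 0, -0.05, 0],
    [0, 0, 0, 0],
    [0, 0, 0, 0],
  ],
)

```text
time_s: 20.75
tool_pos: [0.5312, 0.1799, 0.1083]
tcp_rot: [[-0.998, -0.065, 0.001], [-0.065, 0.998, 0.0], [-0.001, 0.0, -1.0]]
force: [-2.5, 0.6, 5.3]
width: 0.005
```

The top is at 0.1083, exactly as predicted. One more small step to confirm it is firm.

>>> drive_tool(
  plan=[
    [0, 0, -0.04, 0],
    [0, 0, 0, 0],
    [0, 0, 0, 0],
    [0, 0, 0, 0],
  ],
)

```text
time_s: 21.08
tool_pos: [0.5314, 0.18, 0.1083]
tcp_rot: [[-0.998, -0.065, 0.001], [-0.065, 0.998, 0.0], [-0.001, 0.0, -1.0]]
force: [-2.8, -0.2, 8.0]
width: -0.002
```

>>> drive_tool(
  plan=[
    [0, 0, 0, 0],
    [0, 0, 0, 0],
    [0, 0, 0, 0],
    [0, 0, 0, 0],
  ],
)

```text
time_s: 21.42
tool_pos: [0.5314, 0.18, 0.1083]
tcp_rot: [[-0.998, -0.065, 0.001], [-0.065, 0.998, 0.0], [-0.001, 0.0, -1.0]]
force: [-3.0, -1.0, 7.2]
width: -0.004
```

Firmly seated at 7 to 8 N with no creep, top 41.7 mm below the box top. Drawing out.

>>> drive_tool(
  plan=[
    [0, 0, 0.2, 0],
    [0, 0, 0.4, 0],
    [0, 0, 0.5, 0],
    [0, 0, 0.5, 0],
    [0, 0, 0.5, 0],
  ],
)

```text
time_s: 21.83
tool_pos: [0.5309, 0.1799, 0.1287]
tcp_rot: [[-0.998, -0.065, -0.0], [-0.065, 0.998, 0.0], [0.0, 0.0, -1.0]]
force: [-2.3, -0.2, -0.1]
width: -0.002
```

>>> drive_tool(
  plan=[
    [0, 0, 0.5, 0],
    [0, 0, 0.5, 0],
    [0, 0, 0.5, 0],
    [0, 0, 0.6, 0],
    [0, 0, 0.8, 0],
  ],
)

```text
time_s: 22.25
tool_pos: [0.5312, 0.1799, 0.1578]
tcp_rot: [[-0.998, -0.065, 0.0], [-0.065, 0.998, 0.0], [-0.0, 0.0, -1.0]]
force: [-1.0, -0.1, 0.8]
width: -0.001
```

>>> drive_tool(
  plan=[
    [0, 0, 1, 0],
    [0, 0, 1.5, 0],
    [0, 0, 2, 0],
    [0, 0, 2, 0],
    [0, 0, 1, 0],
  ],
)

```text
time_s: 22.67
tool_pos: [0.5318, 0.1801, 0.236]
tcp_rot: [[-0.998, -0.065, 0.005], [-0.065, 0.998, 0.001], [-0.005, 0.001, -1.0]]
force: [0.6, -0.7, 1.2]
width: 0.001
```

>>> drive_tool(
  plan=[
    [3, 0, 0, 0],
    [3, 0, 0, 0],
    [2, 0, 0, 0],
    [0, 0, 0, 0],
    [0, 0, 0, 0],
  ],
)

```text
time_s: 23.08
tool_pos: [0.6113, 0.1797, 0.2313]
tcp_rot: [[-0.998, -0.065, -0.002], [-0.065, 0.998, -0.0], [0.002, -0.0, -1.0]]
force: [0.7, -0.3, 0.1]
width: -0.001
```

>>> drive_tool(
  plan=[
    [0, 0, 0, 0],
    [0, 0, 0, 0],
    [0, 0, 0, 0],
    [0, 0, 0, 0],
    [0, 0, 0, 0],
  ],
)

```text
time_s: 23.5
tool_pos: [0.6107, 0.18, 0.2328]
tcp_rot: [[-0.998, -0.065, 0.001], [-0.065, 0.998, 0.0], [-0.001, 0.0, -1.0]]
force: [0.5, -0.4, -0.1]
width: -0.003
```

```bash
python3 - <<'E'
from h import *
from station import readout,get_image
s=readout.observe();print(s["time_s"],s["tool_pos"],s["force"],s["width"])
for n in("side","wrist","top"):
    e=get_image(n);cv2.imwrite(f"pics/{n}F.png",e["pixels"]);pickle.dump(e,open(n+"F.pkl","wb"))
e=pickle.load(open("sideF.pkl","rb"));P=cloud(e);P0=cloud(pickle.load(open("side0.pkl","rb")))
m=np.isfinite(P[...,2])&np.isfinite(P0[...,2])&(np.abs(P[...,0]-.537)<.014)&(np.abs(P[...,1]-.18)<.055)&(P[...,2]<.17)
print("flap z now/then",np.median(P[m][:,2]),np.median(P0[m][:,2]),m.sum())
e=pickle.load(open("wristF.pkl","rb"));P=fcloud(e)
m=(np.abs(P[...,0]-.53)<.01)&(np.abs(P[...,1]-.18)<.055)&(P[...,2]<.17);print("wrist flap z lip side",np.median(P[m][:,2]),np.percentile(P[m][:,2],[5,95]))
E
```

```text
23.5 [0.6106927  0.18002669 0.2327823 ] [ 0.49080517 -0.37801836 -0.08136561] -0.0030561453425436034
flap z now/then 0.14933005876020608 0.14931173196869768 414
wrist flap z lip side 0.1481228061242877 [0.14689183 0.14932247]
```

View pics/wristF.png

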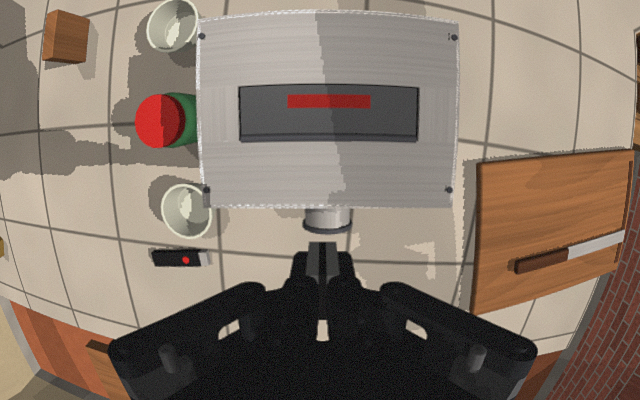

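View pics/sideF.png

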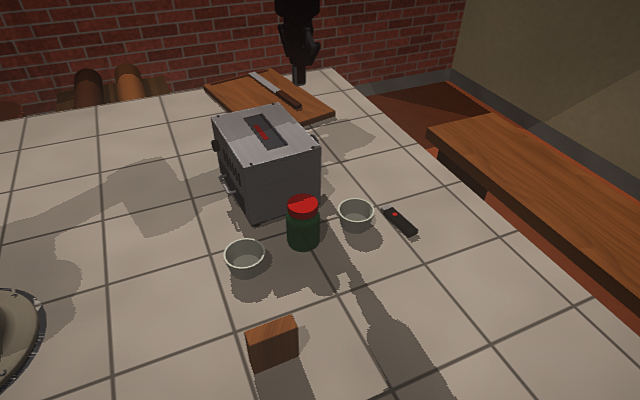

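The wrist view shows the flap shut and level at (328,112), with the box, jar, ramekins and lighter where they were. In the side view the larger slab is untouched and the flap's depth is the same as at the start (0.1493). Handing in.

```bash
python3 -c "
from station import order
print(order.close_job())"
```

```text
the job is handed in; nothing more can be done
None
```

The smaller slab is in the smoke box, seated on the burnt stub, with the flap shut over it. I handed the job in at about 24 s.

**What I did:** I gripped the slab by its top 10 mm or so and lowered it upright through the flap and past the leaf. It stopped firmly with its foot about 96 mm below the box top. Peak force there was 7.5 N, with no slip over about 0.7 s. I let go with a small opening, then pressed it with closed fingertips. The top was where I expected, about 42 mm below the box top, and held 7–8 N without moving. Then I drew straight out.

**Last checks:**
- **Flap:** its measured height is the same as at the start (0.1493 m), and it looks level in the wrist view.
- **Bystanders:** by eye, the jar, ramekins, lighter and larger slab look unmoved. I did not re-measure them.
- **Robot:** it is clear of the box and touching nothing.

**One odd reading:** force rose to about 5 N at around 87 mm foot depth, then eased by itself. That is where the leaf reaches full strength, so I put it down to the leaf. A finger joint also passed within about 1 mm of the mouth's edge there, so a light brush is possible.

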